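# Tip the sorting tray into the parts bin

### The arm

A 6-joint arm with a two-finger parallel gripper is mounted at the origin on the work surface. World frame = base frame: x ahead of the robot, y to its left, z up, the work surface at z = 0. Lengths are in m, angles in rad, forces in N, time in s.
With the tool pointing down it reaches from about 0.15 to 0.775 m from the base axis. Payload 6.1 kg.
Tool frame: the origin (TCP) lies on the centre line of the jaws, within the pads' length; the fingertips stand 19 mm ahead of it and the grasp point (between the pads) is the TCP; y points along the fingers, z is the direction in which the jaws open and shut, and the axes are right-handed (so a half turn about y gives the same grasp; the last joint's range is limited). The gripper opens to 85 mm and grips with 20 to 120 N. Pads are 22 mm wide; open, the fingers measure 114 mm over their backs; the gripper's body (76 mm by 85 mm) begins 54 mm behind the grasp point. The pads swing forward as they close: fully open they stand 13 mm farther back than shut.
Start: joints at [1.119, 0.126, -0.04, 1.405, 0, 1.571], TCP at [0.229, 0.472, 0.25] pointing down, gripper open.
Joint ranges: [-2.72, 2.72], [-0.95, 1.95], [-1.27, 1.35], [-1.78, 2.02], [-1.46, 1.47], [-3.14, 3.14]. Speed limits (rad/s): [2.39, 2.39, 3.01, 3.14, 3.14, 3.14].

### API

Orientations are given as a rotation vector (axis times angle).
In Python, from rig import env gives the robot as it stands.
- The arm moves only by the tool move_arm, never from a script. Its argument "moves" is text: rows parted by semicolons, each of 5 numbers parted by spaces: the closure, from -1 (fully open) to 1 (shut), then the shift along the tool's x, y, z in cm, then the turn about the tool's y in degrees. In form: claw dx dy dz spin; .... A call has exactly 8 rows; each row is the pose to reach, as a shift and turn from the pose commanded when the call began, along the tool's axes at that moment; what a row does not reach only later rows make up. A row lasts 1/10 s, in which the tool goes at most 50 mm and 8.59 degrees, less where a joint would pass 70% of its speed; a pose out of reach is approached as far as the arm can. A call with a gripper value outside its range is refused whole. The fingers move at their own pace and stop on an object; the grip force is fixed at half the most. Time passes only in rows, so rows that repeat a pose let the fingers close, or fill a call up. It gives the time, the measured TCP pose, the force and the opening at its end, in the units of the state.
- env.state(): the state, without advancing time (a new reading comes with each control period).
- env.get_image(name): name is "side" or "top"; returns the picture (384x512x3 uint8, red, green, blue); there is no depth.
- env.camera_model(name): a dict with "mtx" (3x3 intrinsics, pixels), "view" (4x4, takes a point from world to camera coordinates). Camera axes: x right, y down, z forward; pixel columns grow to the right and rows downward; lengths in m; the calibration is good to about 2 mm. A picture is of the moment at which its call begins. camera_model takes no time and is no camera call.
- env.finish_job(): hands the job in, once; it reports no verdict.
The state is a dict: "time": time; "joint_positions": joint angles; "qd": joint speeds; "effort": joint torques, N m; "ee_pos": TCP position; "eef_rot": TCP orientation; "force": force on the tool from outside, world axes, zero at the start; "moment": the same for the moment, N m; "width": finger opening in m.
Only numpy, scipy, OpenCV 4.12 (cv2) and the standard library are available. Lean on these libraries where they do the work, as an engineer would, in place of code of your own. Each camera call takes 0.05 s, during which the arm holds its last target.

### The job

Slide the black parts bin squarely up against the front of the tray stand, under the pouring lip, and tip the hinged tray up by its rear handle so that all three fittings slide off into the bin, without touching the fittings with the gripper. Then lower the tray gently back down flat, without letting it drop, and move the loaded bin squarely on to the middle of the cork mat. Handle the bin gently, without ramming it into the stand, and leave everything else on the worktop where it is.

Things in the scene. Friction and masses are not known exactly. Their poses are not given: they have to be found in the camera images.
- stand: Fixed grey tray stand, 170 wide (its x), z up. Origin on the worktop straight below the tray's hinge axis; its +y is the pouring direction. A flat front plate (112 high) faces +y at y = -30: the bin's wall goes against it. Two hinge ears (x = +-81, z 92 to 138) reach forward to y = +12. Hinge axis: along x at y = 0, z = 125.
- tray (a joint): Tilt of the tray about its hinge, rad: 0 level (its rest), at most 1.15; grows as the rear (handle) end is raised. It falls back if let go.
- tray_handle (a point): Middle of the tray's rear handle bar: a round steel bar 12 thick, 90 long, parallel to the stand's x; in the stand's frame at y = -236, z = 137 when the tray is level. Its loop leaves a clear gap of 40 between the bar and the tray's rear wall, whose top is 25 above the bar's centre; nothing lies below the bar or behind it. Its axes are the tray's.
- tray_lip (a point): Middle of the tray's front pouring edge (open, no wall), floor top; in the stand's frame y = 45, z = 130 when level. The steel tray is 140 wide (132 inside), floor 5 thick, side and rear walls 32 high inside, and runs from y = -190 to y = 45.
- bin: Loose black open parts bin, 180 x 180 x 70 high, walls 4 thick, 0.6 kg. Origin: centre of its underside, z up. An upright flat grip tab stands on its +y wall. When against the stand, with its +y away from the stand, its origin is at y = 60 in the stand's frame.
- bin_tab (a point): Grip point on the bin's tab: tab 70 wide (bin's x), 8 thick (bin's y), top at 140 above the worktop, the bin's rim at 70; this point is at x = 0, y = 86, z = 122 in the bin's frame. Axes are the bin's.
- mat: Square cork mat, 220 x 220, let in flush with the worktop (no step). Origin: its centre; x and y along its edges.
- nipple_center (a point): Centre of the steel pipe nipple, 80 long (its x) with a 36 mm hexagon in the middle and threaded round ends; starts lying across the tray.
- coupling_center (a point): Centre of the orange plastic pipe coupling, 72 long (its x), hexagonal ends 46 across flats; starts lying across the tray.
- banjo_center (a point): Brass banjo fitting: flat round eye 48 diameter and 20 thick, with a stem, 81 long in all (its x); the point is near its middle at half thickness; starts lying across the tray.
- cap: Bystander, not to be moved: domed chrome pipe cap, 62 diameter, 41 tall. Origin at its underside.
- wrench: Bystander, not to be moved: steel wrench 180 long, lying flat. Origin at its underside.
- screwdriver: Bystander, not to be moved: screwdriver 190 long, lying flat. Origin at its underside.
- jar: Bystander, not to be moved: closed glass jar with steel cap, 64 diameter, 85 tall. Origin at its underside.
- mug: Bystander, not to be moved: white mug, 80 diameter, 90 tall. Origin at its underside.
- flange: Bystander, not to be moved: dark steel pipe flange, 90 diameter, 30 tall. Origin at its underside.
- clamp: Bystander, not to be moved: C-clamp lying flat, about 70 by 145, 14 tall. Origin at its underside.
- nipple: The nipple itself (see point nipple_center); origin at the middle of its underside as it starts.
- coupling: The coupling itself (see point coupling_center); origin at the middle of its underside as it starts.
- banjo: The banjo itself (see point banjo_center); origin at the middle of its underside as it starts.

How it is judged:
By the outcome, as a careful person would: the job done as asked, in the order asked, and still so for the second after the job is handed in, with the robot touching nothing.
It also fails if it takes over 69 s, if anything falls off the work surface, if the arm or the gripper's body presses on something with over 40 N, if the wrist force passes 120 N, or if a joint passes its speed limit or range.

## Working session

There is one attempt and no reset: what is moved stays moved. The work goes in short steps, Python scripts to look and compute and a tool call to move; the robot and the scene stay as the last step left them, time stands still between calls to the robot, and variables do not carry over. Pictures are saved under pics/ and viewed, and the job is handed in when it is done.

Besides the shell and the picture viewer there is one more tool, called after "Emit:" by a JSON object that holds its "fn" and its "kwargs", one argument or row to a line. move_arm: Moves the arm, as the interface text tells. Its arguments: {"type":"object","properties":{"moves":{"type":"string"}},"required":["moves"]}

```bash
mkdir -p pics; ls
python3 - <<'E'
from rig import env
import cv2
s=env.state();print(s)
for n in("side","top"):
    im=env.get_image(n);cv2.imwrite(f"pics/{n}0.png",im[:,:,::-1]);m=env.camera_model(n);print(n,m)
E
```

```text
pics
{'time': 0.0, 'joint_positions': array([ 1.11898970e+00,  1.26398782e-01, -4.06275173e-02,  1.40538415e+00,
       -1.99232232e-05,  1.57079251e+00]), 'qd': array([-0.00079846, -0.00044783, -0.00042462,  0.00080227, -0.00039661,
        0.00150303]), 'effort': array([ 1.31646425e-04, -4.35910714e+01,  3.52925205e+01,  1.73411099e-02,
        9.55691939e-05, -9.89166615e-07]), 'ee_pos': array([0.22905077, 0.47197945, 0.24950965]), 'eef_rot': array([-1.5431875 ,  0.35464563, -0.35410434]), 'force': array([ 0.36346411,  1.13314992, -0.4781078 ]), 'moment': array([-0.00502865,  0.01573049, -0.04017746]), 'width': 0.08535534694945154}
side {'mtx': array([[353.32356001,   0.        , 254.11490969],
       [  0.        , 353.32356001, 190.92498071],
       [  0.        ,   0.        ,   1.        ]]), 'view': array([[ 0.81295066, -0.5818826 ,  0.02288822, -0.47070108],
       [-0.33236685, -0.49590754, -0.80225183,  0.25474198],
       [ 0.47816682,  0.64458386, -0.59654684,  0.98322647],
       [ 0.        ,  0.        ,  0.        ,  1.        ]])}
top {'mtx': array([[463.19002354,   0.        , 258.1046037 ],
       [  0.        , 463.19002354, 194.21598316],
       [  0.        ,   0.        ,   1.        ]]), 'view': array([[ 0.11330885, -0.99355867,  0.00150472, -0.05560344],
       [-0.97273938, -0.11124271, -0.20347765,  0.53212447],
       [ 0.20233438,  0.02159212, -0.97907843,  1.3014546 ],
       [ 0.        ,  0.        ,  0.        ,  1.        ]])}
```

View pics/side0.png

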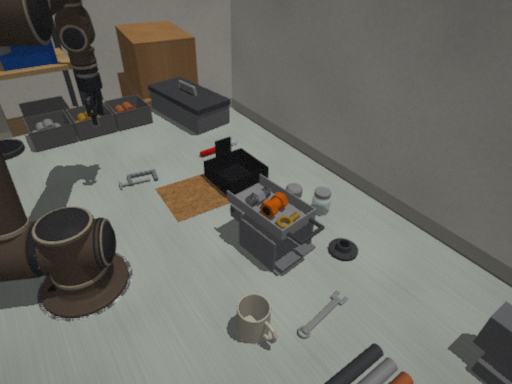

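View pics/top0.png

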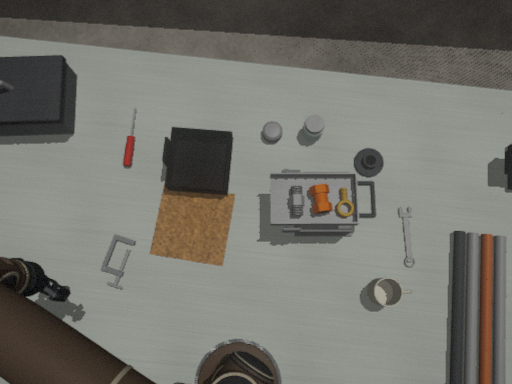

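The top view shows the bin at about (200,160) with its tab to the left, and the mat at about (195,228). The tray stand is at about (313,200), with its handle bar at about (373,200) on the right. I'll enlarge both views to measure.

```bash
cat > h.py <<'E'
import numpy as np, cv2
from rig import env
from scipy.spatial.transform import Rotation as R
def ray(n,uv):
    m=env.camera_model(n);K=m["mtx"];V=m["view"]
    d=V[:3,:3].T@np.linalg.solve(K,np.r_[uv,1.]);c=-V[:3,:3].T@V[:3,3];return c,d
def onz(n,uv,z):
    c,d=ray(n,uv);return c+d*(z-c[2])/d[2]
def proj(n,p):
    m=env.camera_model(n);q=m["view"]@np.r_[p,1.];q=m["mtx"]@q[:3];return q[:2]/q[2]
def tri(uvt,uvs):
    c1,d1=ray("top",uvt);c2,d2=ray("side",uvs)
    t=np.linalg.lstsq(np.c_[d1,-d2],c2-c1,rcond=None)[0]
    a=c1+d1*t[0];b=c2+d2*t[1];return (a+b)/2,np.linalg.norm(a-b)
def crop(src,out,x0,y0,x1,y1,f,gam=1.0):
    im=cv2.imread(src)[y0:y1,x0:x1];im=(255*(im/255.)**gam).astype('uint8')
    cv2.imwrite(out,cv2.resize(im,None,fx=f,fy=f,interpolation=cv2.INTER_CUBIC))
E
python3 - <<'E'
from h import *
crop("pics/top0.png","pics/top0c.png",145,110,395,275,3.2,.5)
crop("pics/side0.png","pics/side0c.png",150,125,350,275,4,.5)
im=cv2.imread("pics/top0.png");h=cv2.cvtColor(im,cv2.COLOR_BGR2HSV)
g=h[...,2]
# mat
m=((h[...,0]>5)&(h[...,0]<22)&(h[...,1]>90)&(h[...,2]>60)).astype('uint8');m[:, 250:]=0;m[:185]=0;m[275:]=0
m=cv2.morphologyEx(m,cv2.MORPH_CLOSE,np.ones((5,5)))
c=max(cv2.findContours(m,0,2)[0],key=cv2.contourArea);print("mat",cv2.boxPoints(cv2.minAreaRect(c)),cv2.contourArea(c))
for p in cv2.approxPolyDP(c,5,True)[:,0]: print(p,onz("top",p,0).round(4))
m=(g<45).astype('uint8');m[:, :150]=0;m[:,250:]=0;m[:120]=0;m[200:]=0
c=max(cv2.findContours(m,0,2)[0],key=cv2.contourArea)
print("bin");
for p in cv2.approxPolyDP(c,3,True)[:,0]: print(p,onz("top",p,0.07).round(4))
E
```

```text
mat [[149.79448 253.18167]
 [162.2275  181.69174]
 [234.13942 194.19815]
 [221.7064  265.68808]] 4761.5
[164 186] [0.5391 0.2953 0.    ]
[150 253] [0.3327 0.3051 0.    ]
[221 265] [0.3216 0.0911 0.    ]
[234 195] [0.5355 0.079  0.    ]
bin
[172 128] [0.7031 0.2828 0.07  ]
[173 144] [0.6541 0.2723 0.07  ]
[168 141] [0.6616 0.2884 0.07  ]
[171 144] [0.6534 0.2782 0.07  ]
[166 144] [0.6517 0.2929 0.07  ]
[168 151] [0.631  0.2837 0.07  ]
[163 156] [0.6142 0.296  0.07  ]
[168 166] [0.5858 0.2767 0.07  ]
[166 186] [0.5257 0.2733 0.07  ]
[226 194] [0.5219 0.0972 0.07  ]
[224 179] [0.5655 0.1087 0.07  ]
[228 178] [0.5698 0.0975 0.07  ]
[230 157] [0.6336 0.0997 0.07  ]
[227 148] [0.66   0.1119 0.07  ]
[230 150] [0.6549 0.1024 0.07  ]
[231 137] [0.6952 0.1045 0.07  ]
[225 135] [0.6993 0.123  0.07  ]
[228 132] [0.7096 0.1153 0.07  ]
```

View pics/top0c.png

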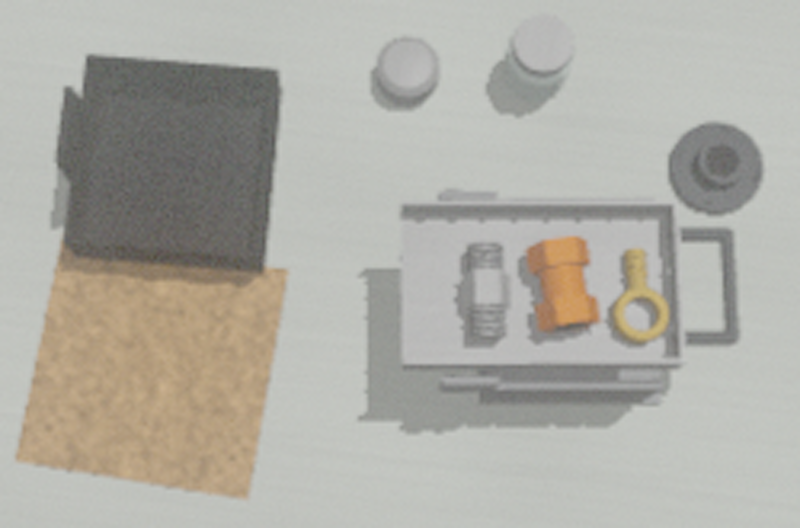

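View pics/side0c.png

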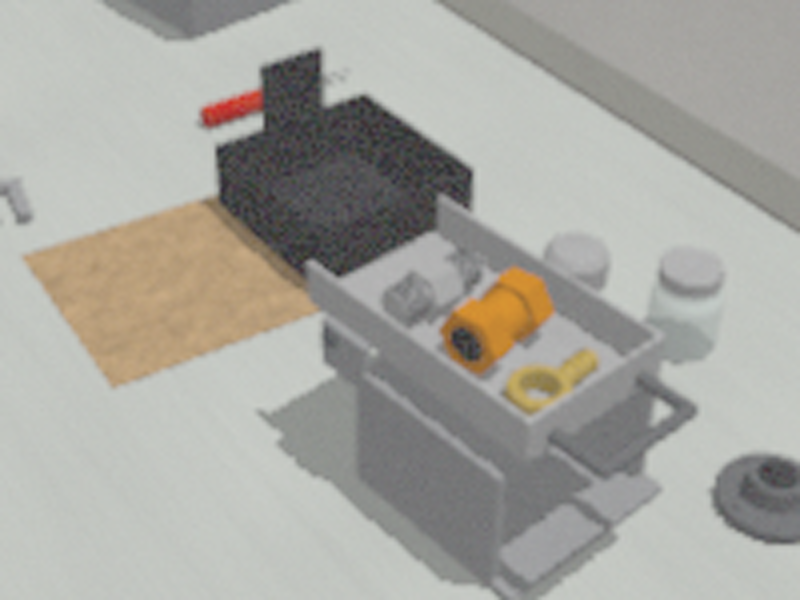

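Run:
```python
from h import *
T=lambda x,y:np.array([x/3.2+145-.34,y/3.2+110-.34])
S=lambda x,y:np.array([x/4+150-.37,y/4+125-.37])
for n,p,z in [("bUL",T(88,56),.07),("bUR",T(280,69),.07),("bLR",T(263,271),.0),("bLL",T(66,251),.0),("bLR",T(263,271),.07),
 ("tFU",T(402,204),.162),("tRU",T(676,204),.162),("tRL",T(682,364),.162),("tFL",T(402,367),.162),("hU",T(735,232),.137),("hL",T(735,341),.137),("cap",T(407,66),.03),("jar",T(543,44),.085),("flange",T(716,168),.015)]:
    print(n,onz("top",p,z).round(4))
print("tri tRL",tri(T(682,364),S(535,425)))
print("tri tRU",tri(T(676,204),S(660,335)))
print("tri tFL",tri(T(402,367),S(308,262)))
print("tri tFU",tri(T(402,204),S(438,195)))
print("tri hL",tri(T(735,341),S(600,470)))
print("tri hU",tri(T(735,232),S(692,408)))
print("tri bUR",tri(T(280,69),S(472,172)))
print("tri bUL",tri(T(88,56),S(365,97)))
for n,p in [("tab1",S(263,66)),("tab2",S(321,48))]: print(n,onz("side",p,.14).round(4))
print("mat side",[onz("side",S(*p),0).round(4) for p in((113,386),(24,256))])
```

```text
bUL [0.7057 0.2827 0.07  ]
bUR [0.7135 0.1033 0.07  ]
bLR [0.5351 0.101  0.    ]
bLL [0.5331 0.2903 0.    ]
bLR [0.5212 0.0946 0.07  ]
tFU [ 0.574  -0.0236  0.162 ]
tRU [ 0.6004 -0.2548  0.162 ]
tRL [ 0.4642 -0.2694  0.162 ]
tFL [ 0.4353 -0.0386  0.162 ]
hU [ 0.5883 -0.3119  0.137 ]
hL [ 0.4932 -0.3178  0.137 ]
cap [ 0.7441 -0.0135  0.03  ]
jar [ 0.76   -0.1365  0.085 ]
flange [ 0.6811 -0.3181  0.015 ]
tri tRL (array([ 0.46904894, -0.27271776,  0.15834054]), np.float64(0.009636311966678133))
tri tRU (array([ 0.60165115, -0.25559377,  0.16356483]), np.float64(0.003804383439742257))
tri tFL (array([ 0.43866059, -0.04023333,  0.16275412]), np.float64(0.007570103328579269))
tri tFU (array([ 0.57481674, -0.02438373,  0.16478716]), np.float64(0.0034543206448686037))
tri hL (array([ 0.49356595, -0.31763142,  0.14094712]), np.float64(0.002582435564480027))
tri hU (array([ 0.58645353, -0.31031034,  0.14323956]), np.float64(0.0004375182898312479))
tri bUR (array([0.7141706 , 0.10326954, 0.0687058 ]), np.float64(0.0005853970618520133))
tri bUL (array([0.70930792, 0.28277054, 0.06565247]), np.float64(0.004525668591538879))
tab1 [0.5906 0.2783 0.14  ]
tab2 [0.657  0.2787 0.14  ]
mat side [array([0.3254, 0.0893, 0.    ]), array([0.3375, 0.3051, 0.    ])]
```

```bash
cat >> h.py <<'E'
def edge(img,a,b,w=3,n=40,sign=0,trim=.08,ch=None):
    """refine the edge between approx pixels a,b: gradient peak on perpendicular profiles, robust line; returns refined endpoints-line (p,d), rms"""
    from scipy.ndimage import map_coordinates
    g=img.mean(2).astype(float) if ch is None else img[...,ch].astype(float)
    a=np.array(a,float);b=np.array(b,float);d=(b-a)/np.linalg.norm(b-a);nn=np.array([-d[1],d[0]])
    s=np.arange(-w,w+.01,.1);P=[]
    for t in np.linspace(trim,1-trim,n):
        q=a+(b-a)*t;pts=q[None]+s[:,None]*nn
        v=map_coordinates(g,[pts[:,1],pts[:,0]],order=1);v=np.convolve(v,np.ones(9)/9,'same')
        gr=np.gradient(v)[8:-8];gr=gr*sign if sign else abs(gr)
        k=gr.argmax();P.append(q+nn*s[8:-8][k])
    P=np.float32(P);l=cv2.fitLine(P,cv2.DIST_HUBER,0,.01,.01).ravel()
    r=(P-l[2:])@np.array([-l[1],l[0]]);return l[2:],l[:2],np.median(abs(r))
def inter(l1,l2):
    t=np.linalg.solve(np.c_[l1[1],-l2[1]],l2[0]-l1[0]);return l1[0]+l1[1]*t[0]
E
python3 - <<'E'
from h import *
T=lambda x,y:np.array([x/3.2+145-.34,y/3.2+110-.34])
im=cv2.imread("pics/top0.png")
def quad(name,c,z,w=2.5):
    L=[edge(im,c[i],c[(i+1)%4],w) for i in range(4)]
    C=[onz("top",inter(L[i-1],L[i]),z) for i in range(4)]
    print(name,"rms",[round(float(l[2]),2) for l in L])
    for i in range(4):
        d=C[(i+1)%4]-C[i];print(C[i].round(4),"len",np.linalg.norm(d).round(4),"ang",np.degrees(np.arctan2(d[1],d[0])).round(2))
    return C
quad("bin rim",[T(88,56),T(280,69),T(265,255),T(68,240)],.07)
quad("bin",[T(88,56),T(280,69),T(263,271),T(66,251)],.07)
quad("tray",[T(402,204),T(676,204),T(682,364),T(402,367)],.162)
quad("mat",[T(63,265),T(287,268),T(248,498),T(17,460)],0)
quad("handleouter",[T(682,229),T(738,229),T(738,344),T(686,344)],.137,1.5)
E
```

```text
bin rim rms [0.21, 0.22, 0.38, 0.41]
[0.7067 0.2831 0.07  ] len 0.1823 ang -87.76
[0.7139 0.101  0.07  ] len 0.1798 ang -177.89
[0.5342 0.0944 0.07  ] len 0.1851 ang 92.37
[0.5266 0.2793 0.07  ] len 0.1802 ang 1.23
bin rms [0.21, 0.23, 0.22, 0.54]
[0.7068 0.2826 0.07  ] len 0.1819 ang -87.76
[0.7139 0.1008 0.07  ] len 0.1946 ang -178.1
[0.5194 0.0944 0.07  ] len 0.1843 ang 91.7
[0.514  0.2785 0.07  ] len 0.1928 ang 1.2
tray rms [0.0, 0.22, 0.02, 0.43]
[ 0.5735 -0.0219  0.162 ] len 0.2322 ang -83.47
[ 0.5999 -0.2526  0.162 ] len 0.1369 ang -173.94
[ 0.4637 -0.2671  0.162 ] len 0.2293 ang 96.52
[ 0.4377 -0.0392  0.162 ] len 0.1369 ang 7.26
mat rms [0.23, 0.23, 0.25, 0.17]
[0.5268 0.2963 0.    ] len 0.2194 ang -88.2
[0.5337 0.077  0.    ] len 0.2146 ang 177.2
[0.3193 0.0875 0.    ] len 0.2204 ang 87.46
[0.3291 0.3077 0.    ] len 0.198 ang -3.29
handleouter rms [0.0, 0.1, 0.0, 0.0]
[ 0.5875 -0.2641  0.137 ] len 0.0481 ang -83.48
[ 0.593  -0.3119  0.137 ] len 0.1033 ang -175.73
[ 0.4899 -0.3196  0.137 ] len 0.0451 ang 96.52
[ 0.4848 -0.2748  0.137 ] len 0.1032 ang 5.95
```

```bash
cat >> h.py <<'E'
def axes():
    s=env.state();M=R.from_rotvec(s["eef_rot"]).as_matrix();return s,M
def plan(target,jawdir_deg=None):
    s,M=axes();d=M.T@(np.array(target)-s["ee_pos"]);out=(d*100).round(2)
    sp=0
    if jawdir_deg is not None:
        # spin about tool y by a: new z = R_y(a) z
        best=None
        for a in np.arange(-180,180,.1):
            z=M@R.from_rotvec([0,np.radians(a),0]).apply([0,0,1]);ang=np.degrees(np.arctan2(z[1],z[0]))
            e=abs((ang-jawdir_deg+90)%180-90)
            if best is None or e+1e-3*abs(a)<best[0]: best=(e+1e-3*abs(a),a)
        sp=best[1]
    print("t",round(s["time"],2),"pos",s["ee_pos"].round(4),"x",M[:,0].round(3),"y",M[:,1].round(3),"z",M[:,2].round(3),"jawang",np.degrees(np.arctan2(M[1,2],M[0,2])).round(2),"F",s["force"].round(1),"w",round(s["width"],4))
    print("move cm",out,"spin",round(float(sp),1));return out,sp
E
python3 - <<'E'
from h import *
plan([.6175,.2745,.20],92.0)
plan([.6175,.2745,.122],92.0)
E
```

```text
t 0.1 pos [0.229  0.472  0.2496] x [ 0.9   -0.437 -0.   ] y [-0.001 -0.001 -1.   ] z [ 0.437  0.9   -0.001] jawang 64.12 F [ 0.   0.9 -0.1] w 0.0855
move cm [43.57  4.96 -0.8 ] spin -27.9
t 0.1 pos [0.229  0.472  0.2496] x [ 0.9   -0.437 -0.   ] y [-0.001 -0.001 -1.   ] z [ 0.437  0.9   -0.001] jawang 64.12 F [ 0.   0.9 -0.1] w 0.0855
move cm [43.57 12.76 -0.79] spin -27.9
```

Emit:
{"fn": "move_arm", "kwargs": {
  "moves": "-1 3 0.5 0 -3; -1 7 1 0 -7; -1 12 1.5 -0.1 -11; -1 17 2 -0.2 -15; -1 22 2.5 -0.3 -19; -1 27 3 -0.4 -23; -1 32 3.5 -0.5 -26; -1 36 4 -0.6 -28"
}}

```text
time: 0.9
ee_pos: [0.5524, 0.308, 0.2094]
eef_rot: [-1.571, -0.029, 0.03]
force: [-0.1, 0.0, 0.6]
width: 0.0857
```

Run:
```python
from h import *
plan([.6175,.2745,.122],92.0)
```

```text
t 0.9 pos [0.5524 0.308  0.2094] x [ 0.999  0.038 -0.001] y [-0.001 -0.001 -1.   ] z [-0.038  0.999 -0.   ] jawang 92.15 F [-0.1  0.   0.6] w 0.0857
move cm [ 6.38  8.74 -3.59] spin 0.2
```

Emit:
{"fn": "move_arm", "kwargs": {
  "moves": "-1 2.5 0 -1.5 0; -1 5.5 0 -3 0; -1 6.5 0 -3.6 0; -1 6.5 1 -3.6 0; -1 6.5 3.5 -3.6 0; -1 6.5 6 -3.6 0; -1 6.5 8 -3.6 0; -1 6.5 8.7 -3.6 0"
}}

```text
time: 1.7
ee_pos: [0.614, 0.2765, 0.1202]
eef_rot: [-1.572, -0.027, 0.034]
force: [0.2, -0.3, -0.4]
width: 0.0858
```

Run:
```python
from h import *
plan([.6175,.2745,.122],92.0)
cv2.imwrite("pics/a.png",env.get_image("side")[:,:,::-1]);cv2.imwrite("pics/b.png",env.get_image("top")[:,:,::-1])
crop("pics/a.png","pics/ac.png",150,85,350,235,4,.5)
```

```text
t 1.7 pos [0.614  0.2765 0.1202] x [ 0.999  0.038 -0.005] y [-0.004 -0.002 -1.   ] z [-0.038  0.999 -0.001] jawang 92.2 F [ 0.2 -0.3 -0.4] w 0.0858
move cm [ 0.34 -0.18 -0.21] spin 0.2
```

View pics/ac.png

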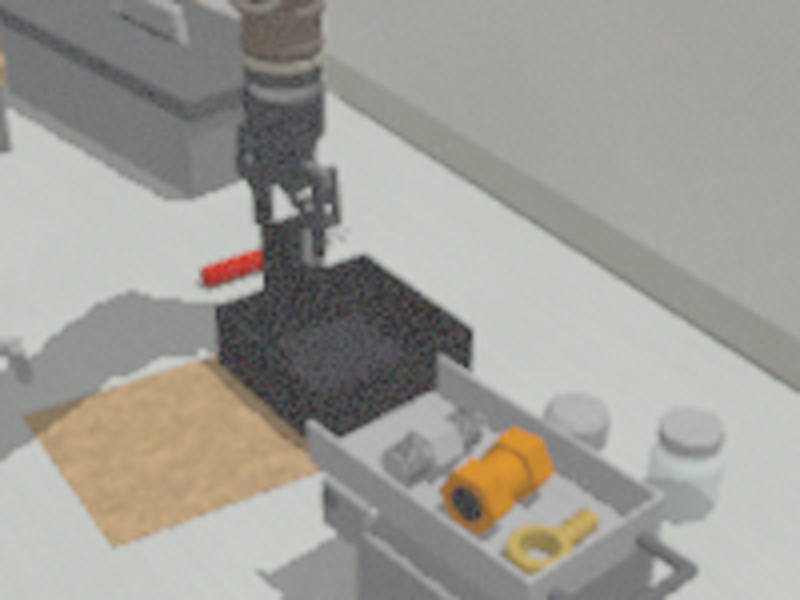

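The side view shows the tab, at about (285,250) in the crop, standing between the two fingers. I'll close on it now.

Emit:
{"fn": "move_arm", "kwargs": {
  "moves": "-0.5 0.3 0 -0.2 0; 0 0.3 0 -0.2 0; 0.5 0.3 0 -0.2 0; 0.8 0.3 0 -0.2 0; 1 0.3 0 -0.2 0; 1 0.3 0 -0.2 0; 1 0.3 0 -0.2 0; 1 0.3 0 -0.2 0"
}}

```text
time: 2.6
ee_pos: [0.62, 0.2746, 0.1238]
eef_rot: [-1.57, -0.03, 0.028]
force: [-0.5, 2.1, 4.2]
width: 0.0071
```

Run:
```python
from h import *
plan([.487,.145,.121],96.5)
```

```text
t 2.6 pos [0.62   0.2746 0.1238] x [0.999 0.037 0.001] y [ 0.001  0.001 -1.   ] z [-0.037  0.999  0.001] jawang 92.12 F [-0.5  2.1  4.2] w 0.0071
move cm [-13.77   0.26 -12.46] spin -4.4
```

Emit:
{"fn": "move_arm", "kwargs": {
  "moves": "1 -0.5 0 -0.5 0; 1 -1.5 0 -1.5 -0.5; 1 -3 0 -3 -1; 1 -4.5 0 -4.5 -2; 1 -6 0 -6 -2.5; 1 -7.5 0 -7.5 -3; 1 -9 0 -8.5 -4; 1 -10 0 -9 -4.4"
}}

```text
time: 3.4
ee_pos: [0.5229, 0.1798, 0.1238]
eef_rot: [-1.569, -0.091, 0.088]
force: [3.7, 1.7, 2.6]
width: 0.0071
```

Emit:
{"fn": "move_arm", "kwargs": {
  "moves": "1 -0.8 0 -0.7 0; 1 -1.6 0 -1.4 0; 1 -2.4 0 -2.1 0; 1 -3 0 -2.7 0; 1 -3.5 0 -3.2 0; 1 -3.5 0 -3.2 0; 1 -3.5 0 -3.2 0; 1 -3.5 0 -3.2 0"
}}

```text
time: 4.2
ee_pos: [0.4917, 0.144, 0.1238]
eef_rot: [-1.57, -0.089, 0.089]
force: [-0.0, -0.6, 9.8]
width: 0.0072
```

Run:
```python
from h import *
plan([.4955,.0711,.121],96.5)
cv2.imwrite("pics/a2.png",env.get_image("side")[:,:,::-1]);cv2.imwrite("pics/b2.png",env.get_image("top")[:,:,::-1])
crop("pics/a2.png","pics/a2c.png",150,125,350,275,4,.5)
crop("pics/b2.png","pics/b2c.png",145,110,395,275,3.2,.5)
```

```text
t 4.2 pos [0.4917 0.144  0.1238] x [ 0.994  0.113 -0.   ] y [-0.    -0.001 -1.   ] z [-0.113  0.994 -0.001] jawang 96.48 F [-0.  -0.6  9.8] w 0.0072
move cm [-0.44  0.29 -7.29] spin -0.0
```

View pics/a2c.png

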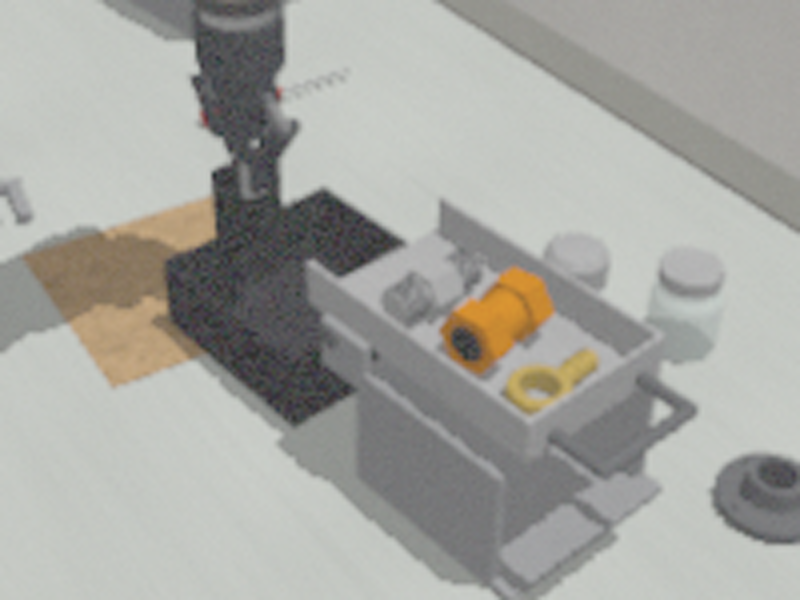

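View pics/b2c.png

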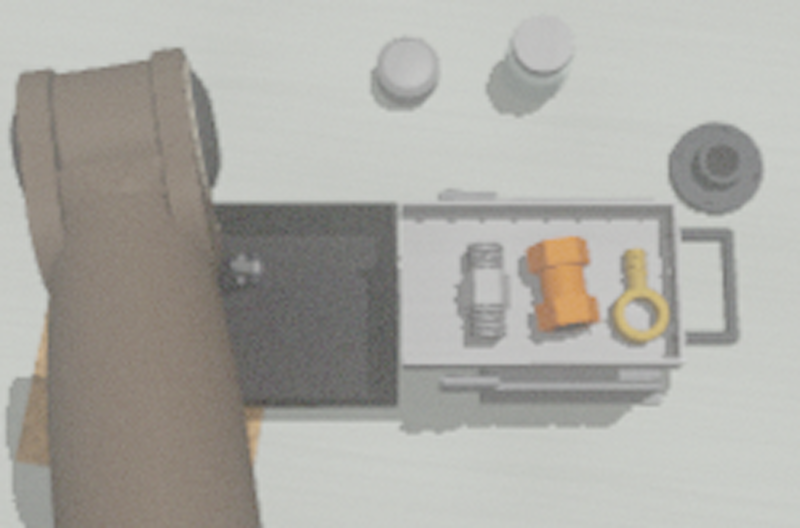

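Run:
```python
from h import *
T=lambda x,y:np.array([x/3.2+145-.34,y/3.2+110-.34])
im=cv2.imread("pics/b2.png")
U=edge(im,T(235,204),T(392,204),2);Rr=edge(im,T(397,210),T(397,395),1.2);D=edge(im,T(255,404),T(390,404),2)
for n,l in(("U",U),("R",Rr),("D",D)): print(n,l)
UR=inter(U,Rr);p=onz("top",UR,.07);print("UR rim",p)
q=onz("top",inter(D,Rr),.0);print("LR base?",q,onz("top",inter(D,Rr),.07))
a=[onz("top",Rr[0]+Rr[1]*k,.07) for k in(-20,20)];d=a[1]-a[0];print("R ang",np.degrees(np.arctan2(d[1],d[0])))
a=[onz("top",U[0]+U[1]*k,.07) for k in(-20,20)];d=a[1]-a[0];print("U ang",np.degrees(np.arctan2(d[1],d[0])))
th=np.radians(6.5);ex=np.array([np.cos(th),np.sin(th)]);ey=np.array([-np.sin(th),np.cos(th)]);o=np.array([.512,-.074])
v=p[:2]-o;print("UR in stand",v@ex,v@ey)
v=env.state()["ee_pos"][:2]-o;print("TCP in stand",v@ex,v@ey)
```

```text
U (array([239.35289, 172.51   ], dtype=float32), array([1.0000000e+00, 1.0578021e-07], dtype=float32), np.float32(1.117812e-06))
R (array([268.9425 , 203.44414], dtype=float32), array([0.01655642, 0.9998629 ], dtype=float32), np.float32(0.14431146))
D (array([241.98836, 236.81   ], dtype=float32), array([ 0.9997903 , -0.02047739], dtype=float32), np.float32(0.13024807))
UR rim [ 0.59965827 -0.01784752  0.07      ]
LR base? [ 0.42254903 -0.04205235  0.        ] [ 0.41434907 -0.04114603  0.07      ]
R ang -172.83398639497966
U ang -83.47172732656897
UR in stand 0.09345142905298166 0.04586832482692563
TCP in stand 0.004485479427979647 0.21895592373182013
```

Emit:
{"fn": "move_arm", "kwargs": {
  "moves": "1 -0.1 0 -0.5 0; 1 -0.2 0 -1.3 0; 1 -0.3 0 -2.3 0; 1 -0.4 0 -3.3 0; 1 -0.4 0 -4.3 0; 1 -0.4 0 -5.2 0; 1 -0.4 0 -5.8 0; 1 -0.4 0 -6 0"
}}

```text
time: 5.1
ee_pos: [0.4946, 0.0853, 0.1238]
eef_rot: [-1.566, -0.089, 0.089]
force: [-1.3, 7.3, 7.7]
width: 0.0072
```

Emit:
{"fn": "move_arm", "kwargs": {
  "moves": "1 0 0 -0.1 0; 1 0 0 -0.3 0; 1 0 0 -0.4 0; 1 0 0 -0.5 0; 1 0 0 -0.6 0; 1 0 0 -0.7 0; 1 0 0 -0.8 0; 1 0 0 -0.8 0"
}}

```text
time: 5.9
ee_pos: [0.4954, 0.0778, 0.1238]
eef_rot: [-1.566, -0.089, 0.09]
force: [-1.6, 6.9, 7.5]
width: 0.0071
```

Run:
```python
from h import *
plan([.4955,.0711,.121],96.5)
cv2.imwrite("pics/a3.png",env.get_image("side")[:,:,::-1]);cv2.imwrite("pics/b3.png",env.get_image("top")[:,:,::-1])
crop("pics/a3.png","pics/a3c.png",150,125,350,275,4,.5)
crop("pics/b3.png","pics/b3c.png",145,110,395,275,3.2,.5)
```

```text
t 5.9 pos [0.4954 0.0778 0.1238] x [ 0.994  0.114 -0.   ] y [-0.001  0.002 -1.   ] z [-0.114  0.994  0.002] jawang 96.53 F [-1.6  6.9  7.5] w 0.0071
move cm [-0.07  0.28 -0.66] spin -0.0
```

View pics/a3c.png

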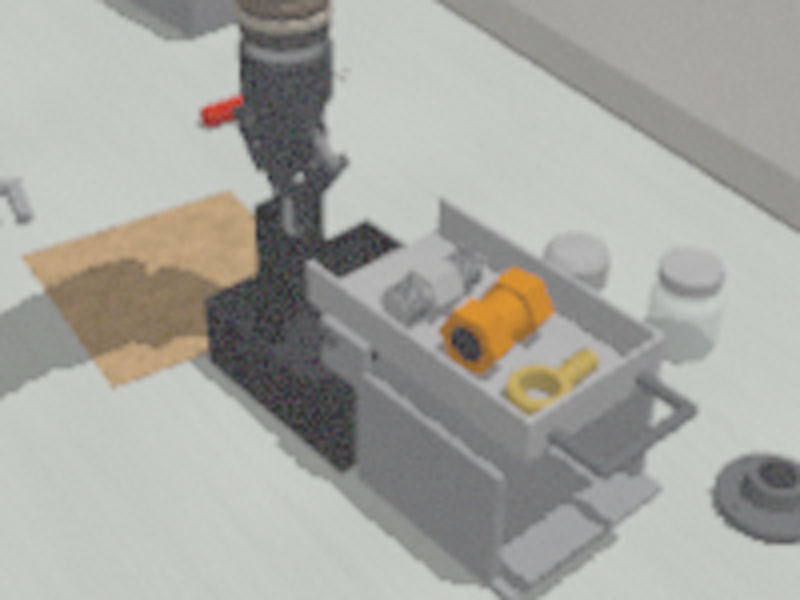

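The bin, at about (285,370) in the crop, is square and roughly 7 mm short of the plate. I'll creep in 1 mm rows and watch the force.

Emit:
{"fn": "move_arm", "kwargs": {
  "moves": "1 0 0 -0.05 0; 1 0 0 -0.1 0; 1 0 0 -0.15 0; 1 0 0 -0.2 0; 1 0 0 -0.25 0; 1 0 0 -0.3 0; 1 0 0 -0.35 0; 1 0 0 -0.4 0"
}}

```text
time: 6.8
ee_pos: [0.4959, 0.0739, 0.1238]
eef_rot: [-1.566, -0.089, 0.09]
force: [-1.1, 7.3, 8.4]
width: 0.0074
```

Emit:
{"fn": "move_arm", "kwargs": {
  "moves": "1 0 0 -0.05 0; 1 0 0 -0.1 0; 1 0 0 -0.1 0; 1 0 0 -0.15 0; 1 0 0 -0.15 0; 1 0 0 -0.2 0; 1 0 0 -0.2 0; 1 0 0 -0.2 0"
}}

```text
time: 7.6
ee_pos: [0.4961, 0.0719, 0.1238]
eef_rot: [-1.566, -0.089, 0.09]
force: [-0.0, 7.5, 8.1]
width: 0.0072
```

Emit:
{"fn": "move_arm", "kwargs": {
  "moves": "1 0 0 -0.05 0; 1 0 0 -0.1 0; 1 0 0 -0.1 0; 1 0 0 -0.15 0; 1 0 0 -0.15 0; 1 0 0 -0.2 0; 1 0 0 -0.2 0; 1 0 0 -0.2 0"
}}

```text
time: 8.4
ee_pos: [0.4963, 0.0699, 0.1238]
eef_rot: [-1.566, -0.089, 0.09]
force: [0.1, 7.2, 8.2]
width: 0.0074
```

Run:
```python
from h import *
plan([.4955,.0711,.121],96.5)
cv2.imwrite("pics/a4.png",env.get_image("side")[:,:,::-1])
crop("pics/a4.png","pics/a4c.png",190,165,290,265,6,.5)
```

```text
t 8.4 pos [0.4963 0.0699 0.1238] x [ 0.993  0.114 -0.   ] y [-0.001  0.003 -1.   ] z [-0.114  0.993  0.003] jawang 96.54 F [0.1 7.2 8.2] w 0.0074
move cm [-0.07  0.28  0.13] spin -0.0
```

View pics/a4c.png

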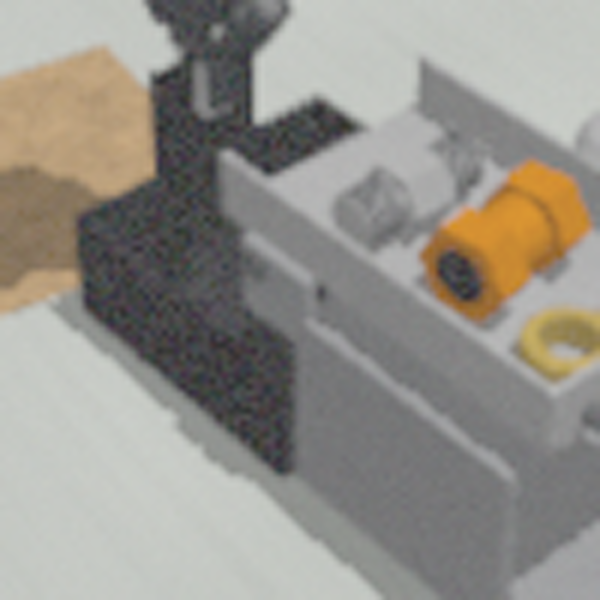

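Emit:
{"fn": "move_arm", "kwargs": {
  "moves": "1 0 0 -0.05 0; 1 0 0 -0.1 0; 1 0 0 -0.1 0; 1 0 0 -0.15 0; 1 0 0 -0.15 0; 1 0 0 -0.2 0; 1 0 0 -0.2 0; 1 0 0 -0.2 0"
}}

```text
time: 9.25
ee_pos: [0.4965, 0.068, 0.1238]
eef_rot: [-1.566, -0.089, 0.09]
force: [-1.6, 7.5, 7.8]
width: 0.0071
```

Emit:
{"fn": "move_arm", "kwargs": {
  "moves": "1 0 0 -0.05 0; 1 0 0 -0.1 0; 1 0 0 -0.1 0; 1 0 0 -0.15 0; 1 0 0 -0.15 0; 1 0 0 -0.2 0; 1 0 0 -0.2 0; 1 0 0 -0.2 0"
}}

```text
time: 10.05
ee_pos: [0.496, 0.0677, 0.1238]
eef_rot: [-1.562, -0.09, 0.092]
force: [-3.8, 14.8, 9.6]
width: 0.007
```

Run:
```python
from h import *
s=env.state();print(s["moment"],s["force"])
cv2.imwrite("pics/a5.png",env.get_image("side")[:,:,::-1]);cv2.imwrite("pics/b5.png",env.get_image("top")[:,:,::-1])
crop("pics/a5.png","pics/a5c.png",190,165,290,265,6,.5)
crop("pics/b5.png","pics/b5c.png",145,110,395,275,3.2,.5)
```

```text
[2.36007545 0.54666219 0.1502883 ] [-3.75043477 14.83364654  9.57140573]
```

View pics/b5c.png

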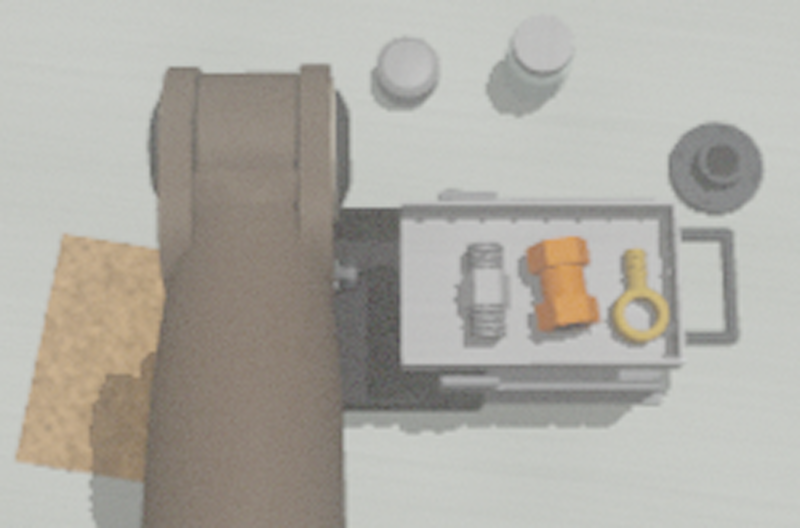

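View pics/a5c.png

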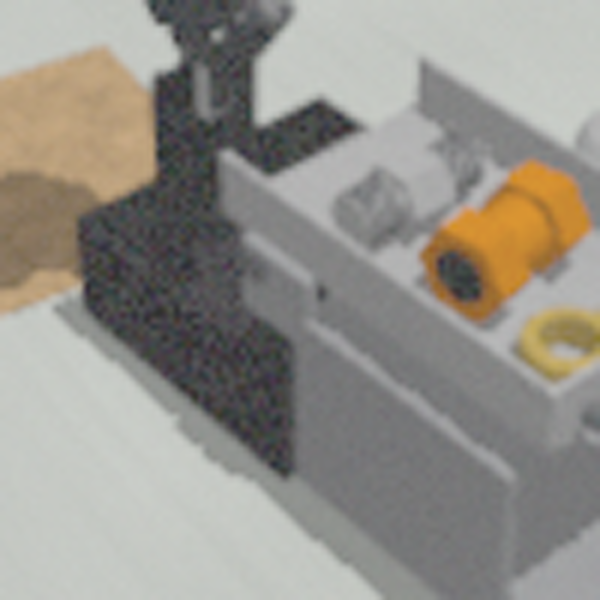

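Contact: the force rose to 15 N, advance stalled, and the yaw moment is only 0.15 N m. In the side view the bin's wall, with its lower corner at about (292,475), meets the plate. I'll relax the push, release and rise.

Emit:
{"fn": "move_arm", "kwargs": {
  "moves": "1 0 0 -0.1 0; 1 0 0 -0.1 0; 1 0 0 0 0; 0 0 0 0 0; -1 0 0 0 0; -1 0 0 0 0; -1 0 0 0 0; -1 0 0 0 0"
}}

```text
time: 10.95
ee_pos: [0.4969, 0.0646, 0.123]
eef_rot: [-1.569, -0.088, 0.09]
force: [-0.1, -0.3, 0.0]
width: 0.0789
```

Run:
```python
from h import *
o=np.array([.5125,-.0774]);ey=np.array([-.1132,.9936])
h=o-.236*ey;print(h)
plan(np.r_[h,.26],96.5)
```

```text
[ 0.5392152 -0.3118896]
t 10.95 pos [0.4969 0.0646 0.123 ] x [ 0.994  0.113 -0.001] y [-0.001 -0.    -1.   ] z [-0.113  0.994 -0.   ] jawang 96.48 F [-0.1 -0.3  0. ] w 0.0789
move cm [ -0.06 -13.69 -37.89] spin -0.0
```

Emit:
{"fn": "move_arm", "kwargs": {
  "moves": "-1 0 -2 0 0; -1 0 -6 0 0; -1 0 -10 0 0; -1 0 -13.5 -1 0; -0.5 0 -14 -4 0; 0 0 -14 -8 0; 0 0 -14 -12 0; 0 0 -14 -15 0"
}}

```text
time: 11.75
ee_pos: [0.5142, -0.0862, 0.2633]
eef_rot: [-1.57, -0.089, 0.088]
force: [0.6, 0.5, 0.2]
width: 0.0425
```

Emit:
{"fn": "move_arm", "kwargs": {
  "moves": "0 0 0 -3 0; 0 0 0 -7 0; 0 0 0 -11 0; 0 0 0 -15 0; 0 0 0 -19 0; 0 0 0 -21.5 0; 0 0 0 -22.7 0; 0 0 0 -22.7 0"
}}

```text
time: 12.55
ee_pos: [0.5397, -0.3108, 0.2626]
eef_rot: [-1.568, -0.087, 0.088]
force: [0.4, 0.2, 0.4]
width: 0.0425
```

Run:
```python
from h import *
plan([.540,-.311,.137],96.5)
cv2.imwrite("pics/a6.png",env.get_image("side")[:,:,::-1]);cv2.imwrite("pics/b6.png",env.get_image("top")[:,:,::-1])
crop("pics/a6.png","pics/a6c.png",170,85,370,285,3,.5)
crop("pics/b6.png","pics/b6c.png",145,110,395,275,3.2,.5)
```

```text
t 12.55 pos [ 0.5397 -0.3108  0.2626] x [ 0.994  0.111 -0.001] y [-0.001  0.001 -1.   ] z [-0.111  0.994  0.001] jawang 96.4 F [0.4 0.2 0.4] w 0.0425
move cm [ 0.03 12.56 -0.03] spin -0.1
```

View pics/a6c.png

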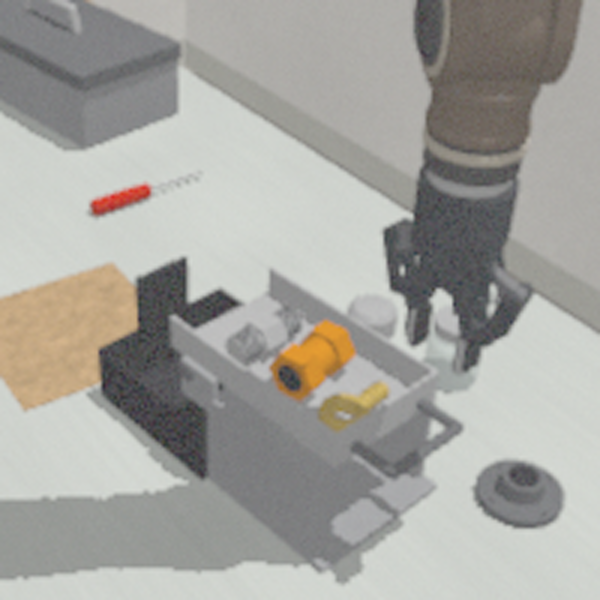

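View pics/b6c.png

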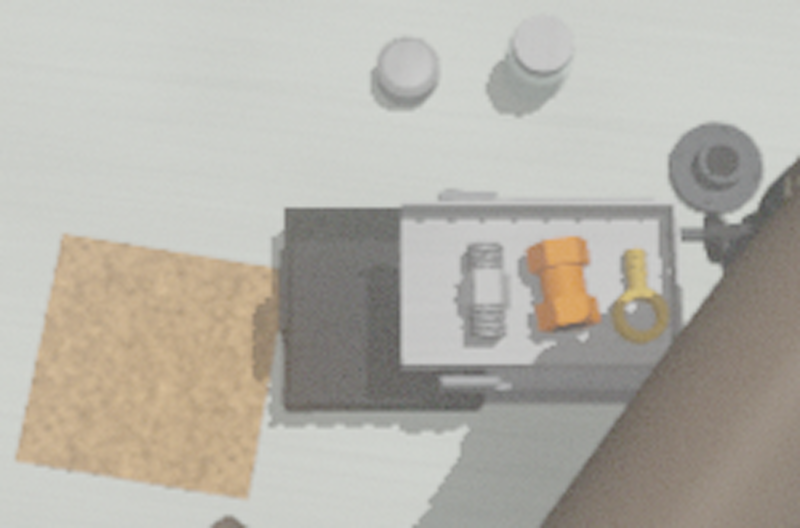

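The side view shows the fingers above the handle bar, which is at about (430,450) in the crop. The bin sits flush, with its rim's upper-left corner at about (286,209) in the top crop. The mat is fully visible, so I'll measure both now.

Run:
```python
from h import *
T=lambda x,y:np.array([x/3.2+145-.34,y/3.2+110-.34])
im=cv2.imread("pics/b6.png")
def quad(name,c,z,w=2.0,tr=.12):
    L=[edge(im,c[i],c[(i+1)%4],w,trim=tr) for i in range(4)]
    C=[onz("top",inter(L[i-1],L[i]),z) for i in range(4)]
    print(name,"rms",[round(float(l[2]),2) for l in L])
    for i in range(4):
        d=C[(i+1)%4]-C[i];print(C[i].round(4),"len",np.linalg.norm(d).round(4),"ang",np.degrees(np.arctan2(d[1],d[0])).round(2))
    print("mean",np.mean(C,0).round(4))
quad("mat",[T(63,234),T(279,270),T(248,498),T(17,460)],0)
U=edge(im,T(290,208),T(395,208),2);L=edge(im,T(285,215),T(285,395),2)
print(U,L,onz("top",inter(U,L),.07))
a=[onz("top",L[0]+L[1]*k,.07) for k in(-20,20)];d=a[1]-a[0];print("L ang",np.degrees(np.arctan2(d[1],d[0])))
```

```text
mat rms [0.23, 0.14, 0.21, 0.23]
[0.5503 0.2963 0.    ] len 0.215 ang -93.12
[0.5386 0.0816 0.    ] len 0.2199 ang 178.86
[0.3187 0.086  0.    ] len 0.2212 ang 87.17
[0.3296 0.3069 0.    ] len 0.2209 ang -2.76
mean [0.4343 0.1927 0.    ]
(array([248.51096, 174.46   ], dtype=float32), array([1.0000000e+00, 1.8243044e-07], dtype=float32), np.float32(1.2892918e-06)) (array([233.5225 , 203.76096], dtype=float32), array([ 0.00180669, -0.9999984 ], dtype=float32), np.float32(0.89999247)) [0.5822485  0.08263309 0.07      ]
L ang 7.02299116338566
```

Emit:
{"fn": "move_arm", "kwargs": {
  "moves": "0 0 1 0 0; 0 0 3 0 0; 0 0 5 0 0; 0 0 7 0 0; 0 0 9 0 0; 0 0 11 0 0; 0 0 12 0 0; 0 0 12.5 0 0"
}}

```text
time: 13.45
ee_pos: [0.5394, -0.3083, 0.1372]
eef_rot: [-1.568, -0.089, 0.091]
force: [-0.7, 0.9, 5.0]
width: 0.0429
```

Run:
```python
from h import *
plan([.540,-.311,.137],96.5)
cv2.imwrite("pics/a7.png",env.get_image("side")[:,:,::-1])
crop("pics/a7.png","pics/a7c.png",230,165,350,265,6,.5)
```

```text
t 13.45 pos [ 0.5394 -0.3083  0.1372] x [ 0.993  0.115 -0.001] y [-0.001  0.001 -1.   ] z [-0.115  0.993  0.001] jawang 96.58 F [-0.7  0.9  5. ] w 0.0429
move cm [ 0.02  0.02 -0.27] spin 0.1
```

View pics/a7c.png

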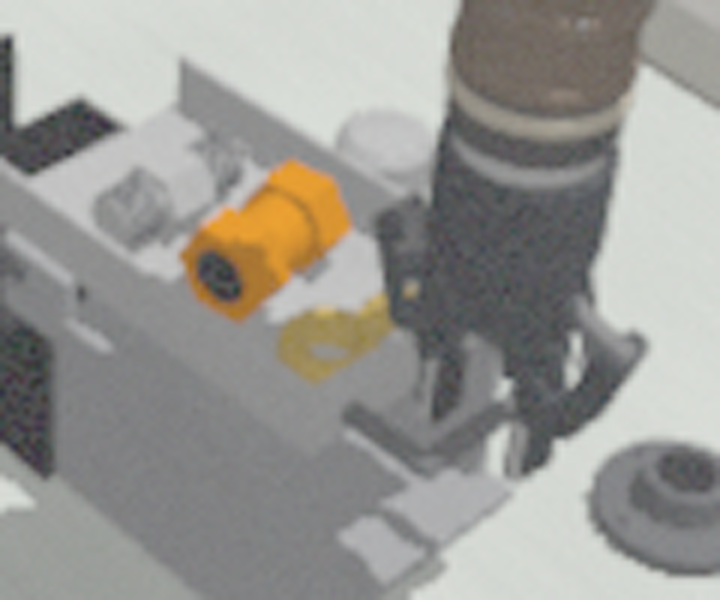

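The bar, at about (480,430) in the crop, lies between the fingers, and the inner finger is in the gap. I'll shift 2 mm back and close.

Emit:
{"fn": "move_arm", "kwargs": {
  "moves": "0.1 0 0 -0.1 0; 0.4 0 0 -0.2 0; 0.7 0 0 -0.2 0; 1 0 0 -0.2 0; 1 0 0 -0.2 0; 1 0 0 -0.2 0; 1 0 0 -0.2 0; 1 0 0 -0.2 0"
}}

```text
time: 14.3
ee_pos: [0.5405, -0.3117, 0.1393]
eef_rot: [-1.569, -0.09, 0.088]
force: [-0.7, 1.9, 5.8]
width: 0.0098
```

Run:
```python
from h import *
plan([.540,-.311,.137],96.5);print(env.state()["moment"])
cv2.imwrite("pics/a8.png",env.get_image("side")[:,:,::-1])
crop("pics/a8.png","pics/a8c.png",230,165,350,265,6,.5)
y0,z0=-.236,.012
for f in [0,.1,.2,.3,.4,.5,.6,.7,.8,.9,1.0,1.05,1.1]:
    y=y0*np.cos(f)+z0*np.sin(f);z=-y0*np.sin(f)+z0*np.cos(f);print(f,"up",round((z-z0)*100,2),"fwd",round((y-y0)*100,2))
```

```text
t 14.3 pos [ 0.5405 -0.3117  0.1393] x [0.994 0.113 0.001] y [ 0.001 -0.    -1.   ] z [-0.113  0.994 -0.001] jawang 96.52 F [-0.7  1.9  5.8] w 0.0098
move cm [-0.05  0.23  0.07] spin -0.0
[0.42675543 0.10215976 0.06302723]
0 up 0.0 fwd 0.0
0.1 up 2.35 fwd 0.24
0.2 up 4.66 fwd 0.71
0.3 up 6.92 fwd 1.41
0.4 up 9.1 fwd 2.33
0.5 up 11.17 fwd 3.46
0.6 up 13.12 fwd 4.8
0.7 up 14.92 fwd 6.32
0.8 up 16.57 fwd 8.02
0.9 up 18.03 fwd 9.87
1.0 up 19.31 fwd 11.86
1.05 up 19.87 fwd 12.9
1.1 up 20.38 fwd 13.96
```

View pics/a8c.png

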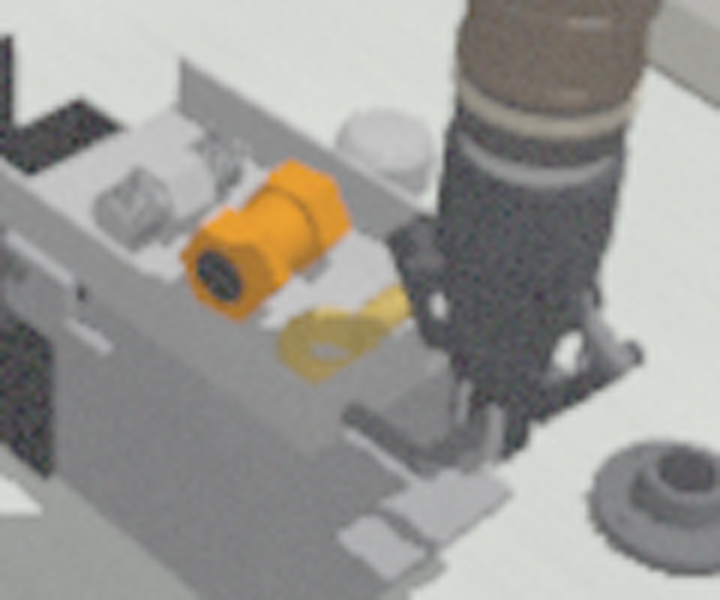

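The bar is gripped: the opening reads 9.8 mm, about as low as the tab's did, and the TCP agrees with the predicted bar position. I'll follow the arc up.

Emit:
{"fn": "move_arm", "kwargs": {
  "moves": "1 0 -0.6 0.03 0; 1 0 -1.2 0.1 0; 1 0 -2.1 0.2 0; 1 0 -3 0.38 0; 1 0 -4 0.58 0; 1 0 -5 0.8 0; 1 0 -6 1.1 0; 1 0 -6.9 1.4 0"
}}

```text
time: 15.15
ee_pos: [0.5389, -0.2983, 0.2083]
eef_rot: [-1.571, -0.09, 0.089]
force: [3.3, -3.5, -2.8]
width: 0.0097
```

Run:
```python
from h import *
plan([.540,-.311,.137],96.5);print(env.state()["moment"])
cv2.imwrite("pics/a9.png",env.get_image("side")[:,:,::-1])
crop("pics/a9.png","pics/a9c.png",180,125,380,275,4,.5)
```

```text
t 15.15 pos [ 0.5389 -0.2983  0.2083] x [0.994 0.113 0.001] y [ 0.001 -0.002 -1.   ] z [-0.113  0.994 -0.002] jawang 96.5 F [ 3.3 -3.5 -2.8] w 0.0097
move cm [-0.04  7.13 -1.26] spin -0.0
[-1.00857084 -0.83485222  0.08248031]
```

View pics/a9c.png

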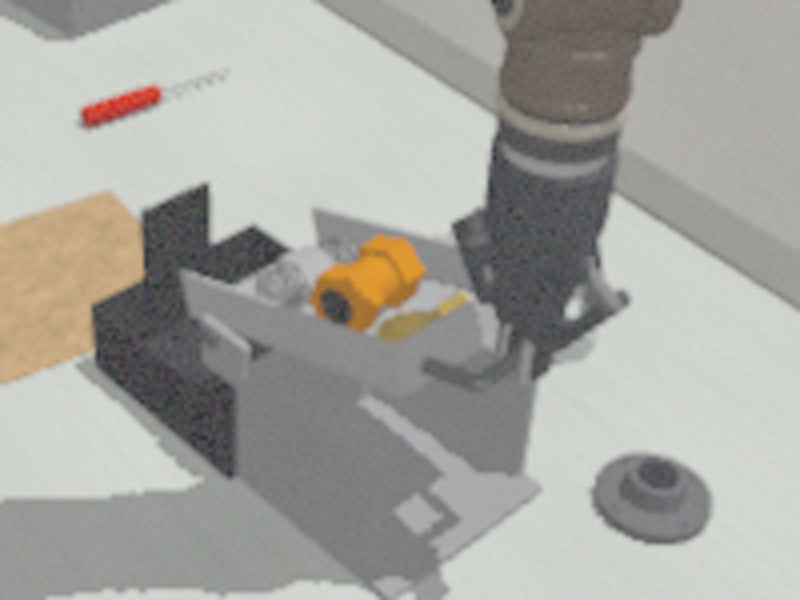

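The tray is tilting cleanly at about 0.3 rad with low forces. The fittings are still in it, around (370,290) in the crop. I'll continue.

Emit:
{"fn": "move_arm", "kwargs": {
  "moves": "1 0 -0.8 0.35 0; 1 0 -1.6 0.65 0; 1 0 -2.4 1.1 0; 1 0 -3.2 1.5 0; 1 0 -4 1.95 0; 1 0 -4.7 2.4 0; 1 0 -5.5 2.9 0; 1 0 -6.2 3.4 0"
}}

```text
time: 16.0
ee_pos: [0.5351, -0.2659, 0.2709]
eef_rot: [-1.574, -0.09, 0.087]
force: [4.0, -8.3, 1.0]
width: 0.0097
```

Run:
```python
from h import *
plan([.540,-.311,.137],96.5);print(env.state()["moment"])
cv2.imwrite("pics/a10.png",env.get_image("side")[:,:,::-1])
crop("pics/a10.png","pics/a10c.png",180,85,380,275,3,.5)
```

```text
t 16.0 pos [ 0.5351 -0.2659  0.2709] x [0.994 0.112 0.001] y [ 0.002 -0.005 -1.   ] z [-0.112  0.994 -0.005] jawang 96.45 F [ 4.  -8.3  1. ] w 0.0097
move cm [-0.04 13.42 -4.47] spin -0.1
[-1.87698641 -0.73417687  0.07217665]
```

View pics/a10c.png

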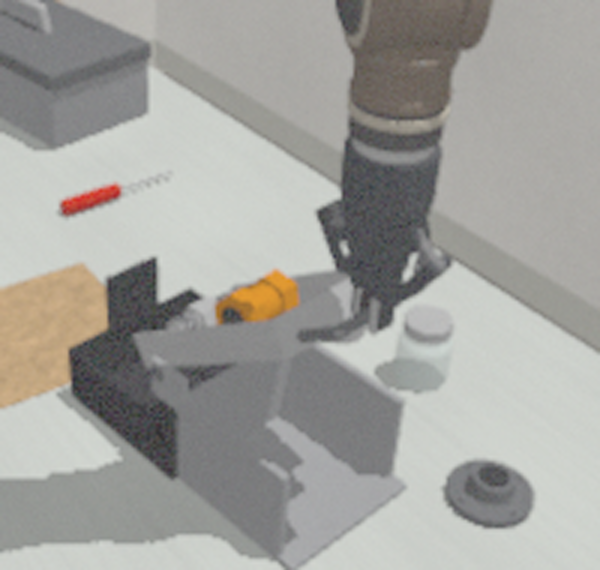

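Emit:
{"fn": "move_arm", "kwargs": {
  "moves": "1 0 -0.6 0.5 0; 1 0 -1.2 1 0; 1 0 -1.75 1.5 0; 1 0 -2.3 2 0; 1 0 -2.8 2.55 0; 1 0 -3.3 3.1 0; 1 0 -3.75 3.6 0; 1 0 -4.2 4.1 0"
}}

```text
time: 16.85
ee_pos: [0.5304, -0.2259, 0.3144]
eef_rot: [-1.577, -0.091, 0.085]
force: [1.6, -10.1, 8.2]
width: 0.0095
```

Run:
```python
from h import *
plan([.540,-.311,.137],96.5);print(env.state()["moment"])
cv2.imwrite("pics/a11.png",env.get_image("side")[:,:,::-1])
crop("pics/a11.png","pics/a11c.png",180,85,380,275,3,.5)
```

```text
t 16.85 pos [ 0.5304 -0.2259  0.3144] x [0.994 0.112 0.003] y [ 0.004 -0.008 -1.   ] z [-0.112  0.994 -0.008] jawang 96.41 F [  1.6 -10.1   8.2] w 0.0095
move cm [-0.05 17.81 -8.41] spin -0.1
[-2.44434886 -0.53729168  0.07091345]
```

View pics/a11c.png

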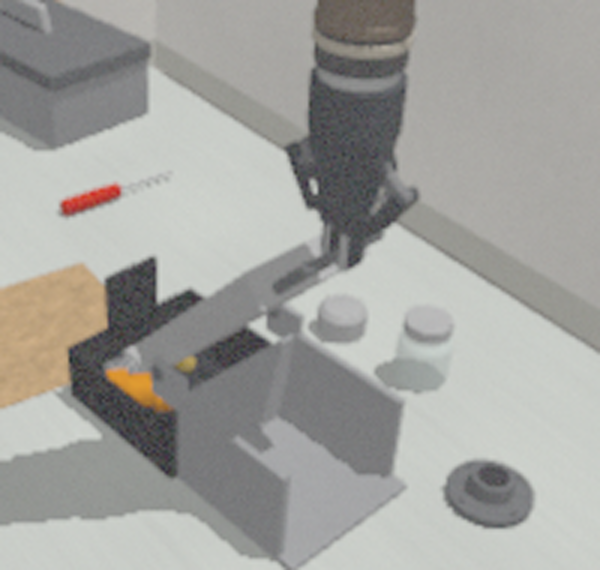

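The coupling at about (135,390) and the nipple at about (120,360) are in the bin. The banjo, near (187,363), is coming off. I'll tilt a little more to make sure.

Emit:
{"fn": "move_arm", "kwargs": {
  "moves": "1 0 -0.4 0.5 0; 1 0 -0.8 1 0; 1 0 -1.15 1.5 0; 1 0 -1.45 2 0; 1 0 -1.7 2.45 0; 1 0 -1.95 2.9 0; 1 0 -1.95 2.9 0; 1 0 -1.95 2.9 0"
}}

```text
time: 17.7
ee_pos: [0.5271, -0.1976, 0.3351]
eef_rot: [-1.579, -0.092, 0.084]
force: [1.7, -11.9, 14.8]
width: 0.0094
```

Run:
```python
from h import *
plan([.540,-.311,.137],96.5);print(env.state()["moment"])
cv2.imwrite("pics/a12.png",env.get_image("side")[:,:,::-1]);cv2.imwrite("pics/b12.png",env.get_image("top")[:,:,::-1])
crop("pics/a12.png","pics/a12c.png",190,145,290,245,6,.5)
crop("pics/b12.png","pics/b12c.png",145,110,395,275,3.2,.5)
```

```text
t 17.7 pos [ 0.5271 -0.1976  0.3351] x [0.994 0.112 0.005] y [ 0.006 -0.01  -1.   ] z [-0.112  0.994 -0.01 ] jawang 96.41 F [  1.7 -11.9  14.8] w 0.0094
move cm [ -0.08  19.93 -11.21] spin -0.1
[-2.77552722 -0.22596368  0.03061071]
```

View pics/a12c.png

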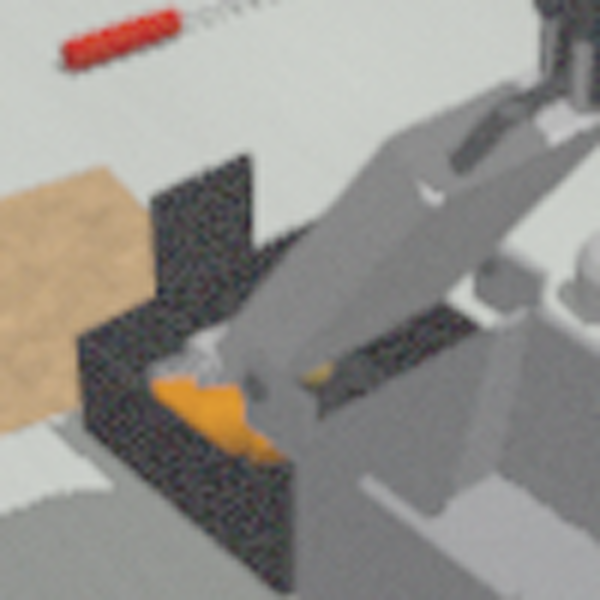

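View pics/b12c.png

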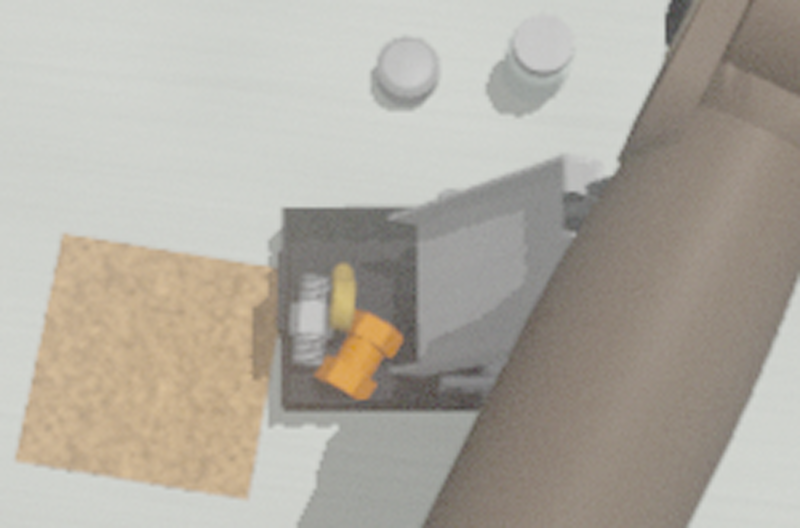

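The top view shows all three fittings inside the bin: the nipple at (310,320), the banjo at (343,295) and the coupling at (360,355). Next is lowering along the same arc.

Emit:
{"fn": "move_arm", "kwargs": {
  "moves": "1 0 0.4 -0.7 0; 1 0 0.85 -1.35 0; 1 0 1.3 -2 0; 1 0 1.8 -2.65 0; 1 0 2.4 -3.4 0; 1 0 3.05 -4.15 0; 1 0 3.7 -4.85 0; 1 0 4.35 -5.5 0"
}}

```text
time: 18.6
ee_pos: [0.5334, -0.2513, 0.2897]
eef_rot: [-1.574, -0.091, 0.085]
force: [2.8, -7.9, 7.3]
width: 0.0095
```

Emit:
{"fn": "move_arm", "kwargs": {
  "moves": "1 0 0.65 -0.6 0; 1 0 1.35 -1.15 0; 1 0 2.05 -1.7 0; 1 0 2.8 -2.2 0; 1 0 3.55 -2.7 0; 1 0 4.3 -3.15 0; 1 0 5.1 -3.6 0; 1 0 5.8 -4 0"
}}

```text
time: 19.4
ee_pos: [0.5379, -0.2896, 0.2302]
eef_rot: [-1.57, -0.09, 0.087]
force: [2.5, -3.8, -0.1]
width: 0.0095
```

Run:
```python
from h import *
plan([.5405,-.3117,.1393],96.5);print(env.state()["moment"])
```

```text
t 19.4 pos [ 0.5379 -0.2896  0.2302] x [0.994 0.113 0.002] y [ 0.002 -0.001 -1.   ] z [-0.113  0.994 -0.002] jawang 96.48 F [ 2.5 -3.8 -0.1] w 0.0095
move cm [-0.    9.09 -2.21] spin -0.0
[-0.34528686 -0.65045898  0.04734583]
```

Emit:
{"fn": "move_arm", "kwargs": {
  "moves": "1 0 0.8 -0.35 0; 1 0 1.6 -0.7 0; 1 0 2.4 -1 0; 1 0 3.2 -1.25 0; 1 0 4 -1.5 0; 1 0 4.8 -1.7 0; 1 0 5.5 -1.85 0; 1 0 6.2 -2 0"
}}

```text
time: 20.2
ee_pos: [0.5401, -0.3087, 0.1672]
eef_rot: [-1.569, -0.09, 0.089]
force: [3.2, -1.1, -1.1]
width: 0.0098
```

Emit:
{"fn": "move_arm", "kwargs": {
  "moves": "1 0 0.4 -0.05 0; 1 0 0.8 -0.12 0; 1 0 1.2 -0.18 0; 1 0 1.5 -0.22 0; 1 0 1.8 -0.25 0; 1 0 2.1 -0.28 0; 1 0 2.3 -0.3 0; 1 0 2.5 -0.3 0"
}}

```text
time: 21.0
ee_pos: [0.5404, -0.3115, 0.142]
eef_rot: [-1.569, -0.09, 0.089]
force: [5.4, -2.8, -1.0]
width: 0.01
```

Run:
```python
from h import *
plan([.5405,-.3117,.1393],96.5);print(env.state()["moment"])
```

```text
t 21.0 pos [ 0.5404 -0.3115  0.142 ] x [0.994 0.114 0.   ] y [ 0. -0. -1.] z [-0.114  0.994 -0.   ] jawang 96.52 F [ 5.4 -2.8 -1. ] w 0.01
move cm [ 0.01  0.27 -0.02] spin -0.0
[-0.24704657 -0.9909085  -0.05587856]
```

Emit:
{"fn": "move_arm", "kwargs": {
  "moves": "1 0 0.05 0 0; 1 0 0.1 0 0; 1 0 0.15 0 0; 1 0 0.2 0 0; 1 0 0.25 0 0; 1 0 0.3 0 0; 1 0 0.3 0 0; 1 0 0.3 0 0"
}}

```text
time: 21.8
ee_pos: [0.5404, -0.3116, 0.1406]
eef_rot: [-1.57, -0.09, 0.088]
force: [3.4, -0.2, 7.1]
width: 0.0097
```

Run:
```python
from h import *
plan([.5405,-.3117,.1393],96.5);print(env.state()["moment"])
cv2.imwrite("pics/a13.png",env.get_image("side")[:,:,::-1])
crop("pics/a13.png","pics/a13c.png",180,145,330,265,5,.5)
a=cv2.imread("pics/a8.png").astype(int);b=cv2.imread("pics/a13.png").astype(int);d=abs(a-b).max(2)
cv2.imwrite("pics/d13.png",cv2.resize(np.clip(d*4,0,255).astype('uint8')[145:265,180:330],None,fx=5,fy=5))
```

```text
t 21.8 pos [ 0.5404 -0.3116  0.1406] x [0.994 0.114 0.001] y [ 0.001 -0.001 -1.   ] z [-0.114  0.994 -0.001] jawang 96.52 F [ 3.4 -0.2  7.1] w 0.0097
move cm [ 0.01  0.13 -0.01] spin -0.0
[ 0.1095343  -0.488419   -0.00260448]
```

View pics/a13c.png

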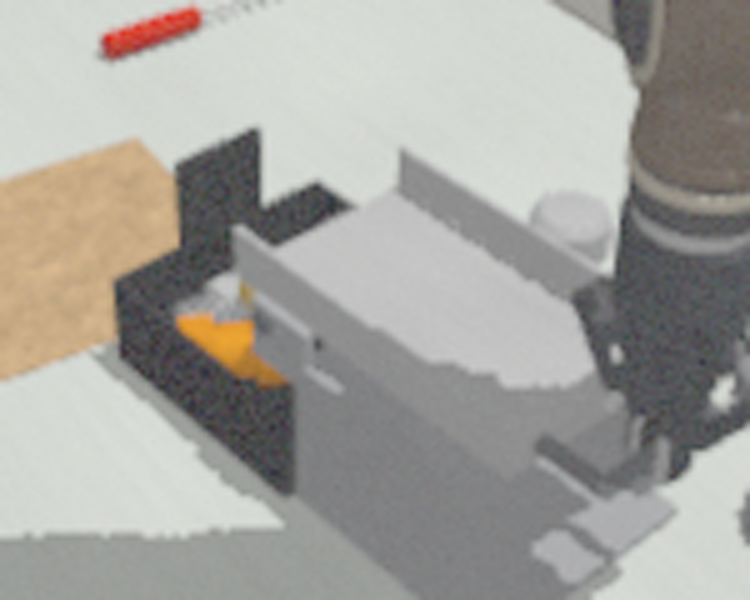

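View pics/d13.png

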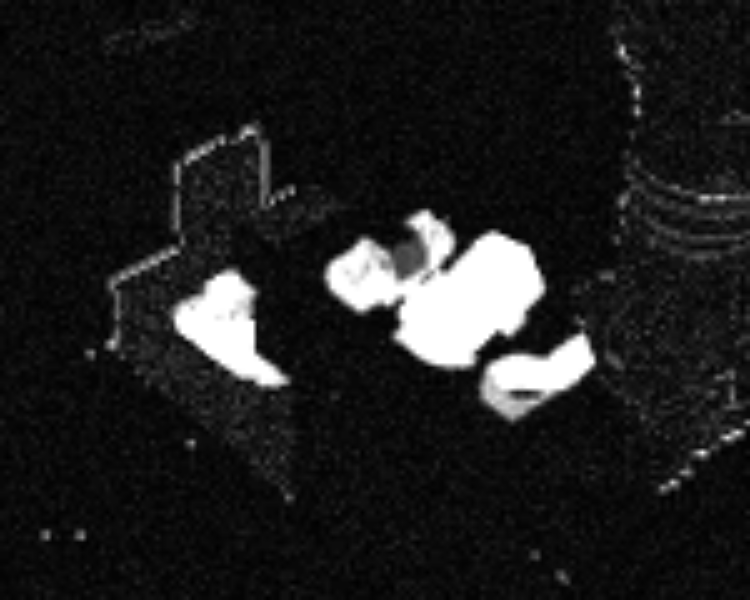

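The difference image shows no change on the tray, so it is back exactly level, and the contact force is up to 7 N. I'll release with a partial opening and rise.

Emit:
{"fn": "move_arm", "kwargs": {
  "moves": "0.6 0 0 0 0; 0.2 0 0 0 0; 0.1 0 0 0 0; 0.1 0 0 0 0; 0.1 0 0 0 0; 0.1 0 -1 0 0; 0.1 0 -3 0 0; 0 0 -6 0 0"
}}

```text
time: 22.65
ee_pos: [0.5394, -0.3112, 0.199]
eef_rot: [-1.567, -0.087, 0.091]
force: [0.1, -0.1, -0.3]
width: 0.0427
```

Run:
```python
from h import *
plan([.4964,.0685,.26],96.5)
plan([.4964,.0685,.123],96.5)
```

```text
t 22.65 pos [ 0.5394 -0.3112  0.199 ] x [ 0.994  0.113 -0.002] y [-0.003  0.001 -1.   ] z [-0.113  0.994  0.002] jawang 96.51 F [ 0.1 -0.1 -0.3] w 0.0427
move cm [ 2.000e-02 -6.030e+00  3.822e+01] spin -0.0
t 22.65 pos [ 0.5394 -0.3112  0.199 ] x [ 0.994  0.113 -0.002] y [-0.003  0.001 -1.   ] z [-0.113  0.994  0.002] jawang 96.51 F [ 0.1 -0.1 -0.3] w 0.0427
move cm [ 0.06  7.67 38.2 ] spin -0.0
```

Emit:
{"fn": "move_arm", "kwargs": {
  "moves": "0 0 -3 0 0; 0 0 -6 2 0; 0 0 -6.5 6 0; 0 0 -6.5 10.5 0; 0 0 -6.5 15 0; 0 0 -6.5 19.5 0; -0.5 0 -6.5 24 0; -1 0 -6.5 28 0"
}}

```text
time: 23.45
ee_pos: [0.5078, -0.0315, 0.2654]
eef_rot: [-1.569, -0.09, 0.089]
force: [0.4, -0.4, -0.6]
width: 0.07
```

Emit:
{"fn": "move_arm", "kwargs": {
  "moves": "-1 0 0 3 0; -1 0 0 6 0; -1 0 0 9 0; -1 0 0 10.3 0; -1 0 1 10.3 0; -1 0 3 10.3 0; -1 0 5 10.3 0; -1 0 7 10.3 0"
}}

```text
time: 24.25
ee_pos: [0.4967, 0.0676, 0.1931]
eef_rot: [-1.57, -0.088, 0.088]
force: [1.0, -0.1, 0.2]
width: 0.0856
```

Run:
```python
from h import *
plan([.4964,.0685,.123],96.5)
cv2.imwrite("pics/a14.png",env.get_image("side")[:,:,::-1])
crop("pics/a14.png","pics/a14c.png",180,115,330,265,4,.5)
```

```text
t 24.25 pos [0.4967 0.0676 0.1931] x [ 0.994  0.112 -0.   ] y [-0.    -0.001 -1.   ] z [-0.112  0.994 -0.001] jawang 96.45 F [ 1.  -0.1  0.2] w 0.0856
move cm [-0.02  7.01  0.1 ] spin -0.1
```

View pics/a14c.png

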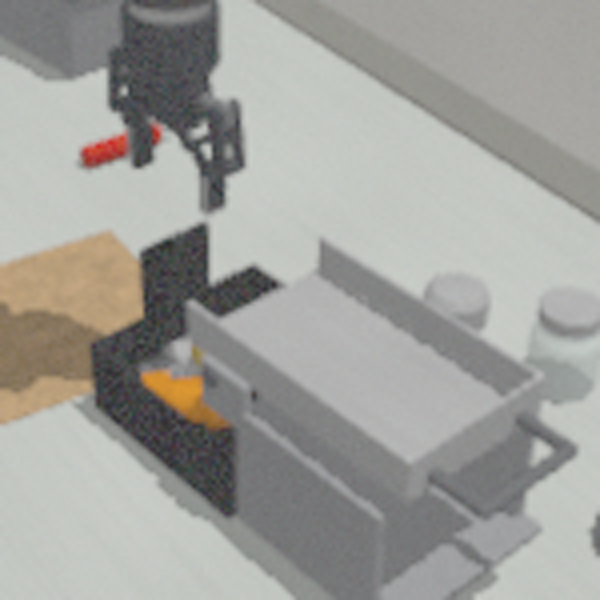

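The tray is level and empty, the fittings are in the bin, and the open jaws are above the tab at about (175,270) in the crop. I'll go down and grip.

Emit:
{"fn": "move_arm", "kwargs": {
  "moves": "-1 0 1 0.1 0; -1 0 2.5 0.1 0; -1 0 4.5 0.1 0; -1 0 6 0.1 0; -1 0 6.7 0.1 0; -1 0 6.8 0.1 0; -0.5 0 6.8 0.1 0; 0 0 6.8 0.1 0"
}}

```text
time: 25.1
ee_pos: [0.4972, 0.0699, 0.1273]
eef_rot: [-1.569, -0.09, 0.088]
force: [-0.1, -0.0, 0.2]
width: 0.059
```

Emit:
{"fn": "move_arm", "kwargs": {
  "moves": "0.4 0 0 0 0; 0.7 0 0 0 0; 1 0 0 0 0; 1 0 0 0 0; 1 0 0 0 0; 1 0 0 0 0; 1 0 0 0 0; 1 0 0 0 0"
}}

```text
time: 25.9
ee_pos: [0.4968, 0.0698, 0.1266]
eef_rot: [-1.569, -0.09, 0.089]
force: [-0.5, -2.0, 5.6]
width: 0.0072
```

Run:
```python
from h import *
plan([.4344+.086*.0471,.1924+.086*.9989,.123],87.3)
```

```text
t 25.9 pos [0.4968 0.0698 0.1266] x [0.994 0.113 0.001] y [ 0.001 -0.    -1.   ] z [-0.113  0.994 -0.   ] jawang 96.51 F [-0.5 -2.   5.6] w 0.0072
move cm [-3.43  0.36 21.38] spin 9.2
```

Emit:
{"fn": "move_arm", "kwargs": {
  "moves": "1 0 0 0.3 0; 1 0 0 0.9 0; 1 0 0 1.7 0; 1 0 0 2.6 0; 1 0 0 3.6 0; 1 0 0 4.6 0; 1 0 0 5.6 0; 1 0 0 6.5 0"
}}

```text
time: 26.7
ee_pos: [0.4898, 0.133, 0.1267]
eef_rot: [-1.574, -0.09, 0.087]
force: [0.2, -8.3, 6.5]
width: 0.0068
```

Emit:
{"fn": "move_arm", "kwargs": {
  "moves": "1 -0.2 0 1 0.5; 1 -0.5 0 2 1.5; 1 -0.9 0 3.1 2.5; 1 -1.3 0 4.2 4; 1 -1.7 0 5.3 5; 1 -2.1 0 6.4 6; 1 -2.4 0 7.3 7; 1 -2.6 0 8 8"
}}

```text
time: 27.5
ee_pos: [0.4549, 0.21, 0.1267]
eef_rot: [-1.574, 0.019, -0.023]
force: [2.1, -7.6, 5.5]
width: 0.0069
```

Run:
```python
from h import *
plan([.4344+.086*.0471,.1924+.086*.9989,.125],87.3)
cv2.imwrite("pics/a15.png",env.get_image("side")[:,:,::-1])
crop("pics/a15.png","pics/a15c.png",130,95,330,265,4,.5)
```

```text
t 27.5 pos [0.4549 0.21   0.1267] x [ 1.    -0.027  0.002] y [ 0.002 -0.004 -1.   ] z [ 0.027  1.    -0.004] jawang 88.46 F [ 2.1 -7.6  5.5] w 0.0069
move cm [-1.83  0.14  6.78] spin 1.2
```

View pics/a15c.png

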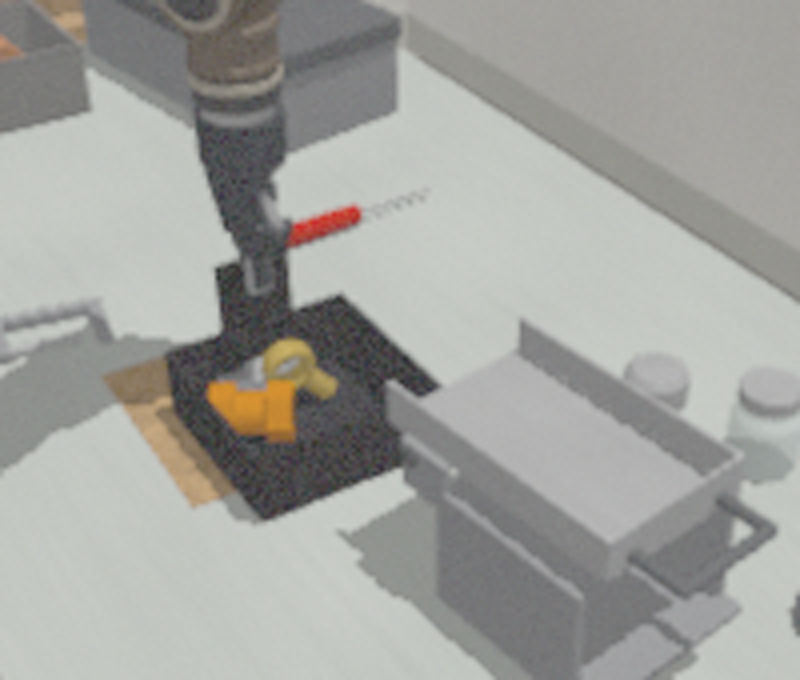

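The bin carries all three fittings, at about (265,390) in the crop, and slides square. I'll continue on to the mat.

Emit:
{"fn": "move_arm", "kwargs": {
  "moves": "1 -0.3 0 1 0.3; 1 -0.6 0 2.1 0.6; 1 -0.9 0 3.2 0.9; 1 -1.2 0 4.3 1.2; 1 -1.5 0 5.3 1.2; 1 -1.7 0 6.2 1.2; 1 -1.8 0 6.8 1.2; 1 -1.8 0 6.8 1.2"
}}

```text
time: 28.35
ee_pos: [0.4383, 0.2785, 0.1266]
eef_rot: [-1.574, 0.036, -0.038]
force: [1.5, -6.5, 7.6]
width: 0.0073
```

Run:
```python
from h import *
plan([.4344+.086*.0471,.1924+.086*.9989,.125],87.3)
cv2.imwrite("pics/a16.png",env.get_image("side")[:,:,::-1]);cv2.imwrite("pics/b16.png",env.get_image("top")[:,:,::-1])
crop("pics/a16.png","pics/a16c.png",130,125,280,245,5,.5)
crop("pics/b16.png","pics/b16c.png",115,140,285,290,4.5,.5)
```

```text
t 28.35 pos [0.4383 0.2785 0.1266] x [ 0.999 -0.047  0.001] y [ 0.001 -0.004 -1.   ] z [ 0.047  0.999 -0.003] jawang 87.31 F [ 1.5 -6.5  7.6] w 0.0073
move cm [ 0.02  0.16 -0.02] spin -0.0
```

View pics/a16c.png

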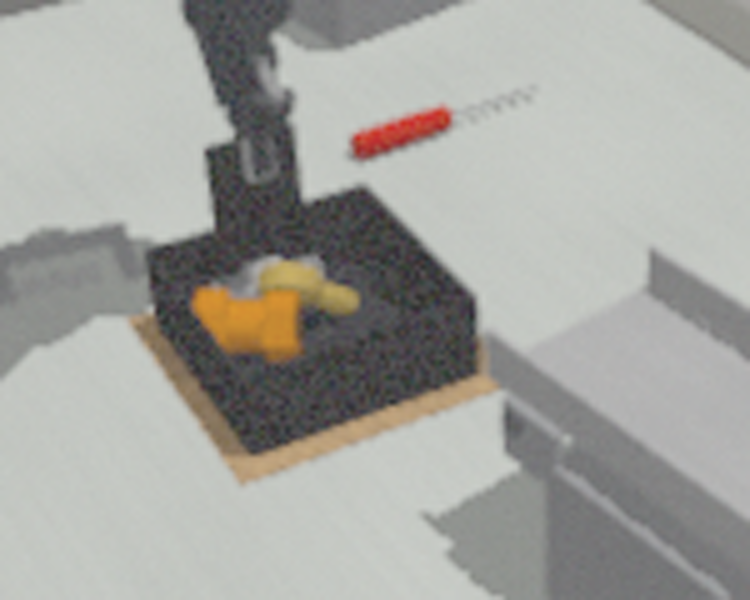

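View pics/b16c.png

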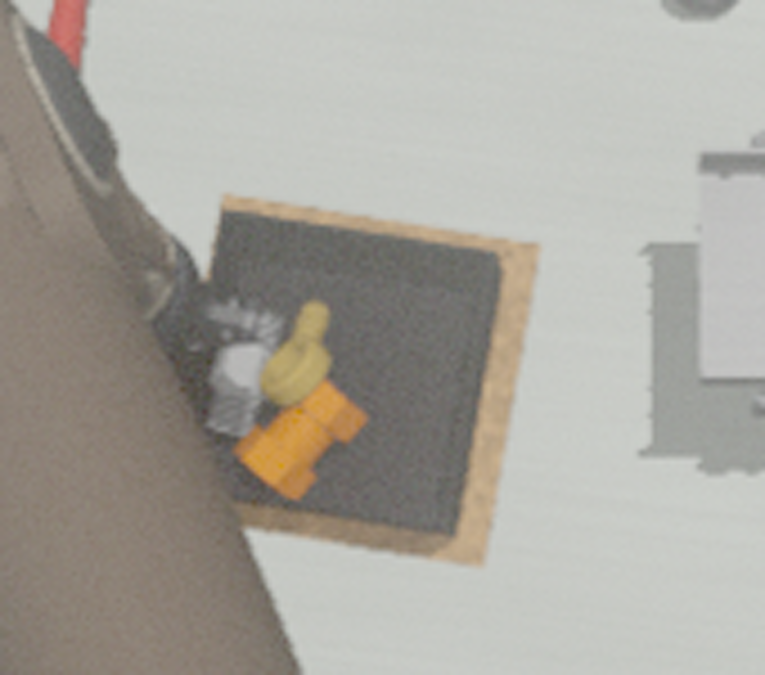

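```bash
cat > m.py <<'E'
from h import *
def rep(f):
    im=cv2.imread(f);T=lambda x,y:np.array([x/4.5+115-.39,y/4.5+140-.39])
    ang=lambda l,z:(lambda d:np.degrees(np.arctan2(d[1],d[0])).round(2))(onz("top",l[0]+l[1]*20,z)-onz("top",l[0]-l[1]*20,z))
    mU=edge(im,T(222,196),T(539,244),1.3);mR=edge(im,T(539,244),T(484,566),1.8)
    bU=edge(im,T(222,211),T(500,252),1.3);bR=edge(im,T(500,252),T(456,535),1.8,trim=.12)
    m=onz("top",inter(mU,mR),0);b=onz("top",inter(bU,bR),.07)
    print("mat corner",m.round(4),ang(mU,0),ang(mR,0),"bin rim corner",b.round(4),ang(bU,.07),ang(bR,.07),[round(float(l[2]),2) for l in(mU,mR,bU,bR)])
    th=np.radians(-2.7);ex=np.array([np.cos(th),np.sin(th)]);ey=np.array([-np.sin(th),np.cos(th)])
    d=b[:2]-m[:2];print("bin corner from mat corner in mat axes (want -20, +20 mm):",1e3*d@ex,1e3*d@ey)
E
python3 - <<'E'
from m import *
rep("pics/b16.png")
S=lambda x,y:np.array([x/5+130-.4,y/5+125-.4])
im=cv2.imread("pics/a16.png")
# side: visible base edges of bin (z=0) and mat edges
mL=edge(im,S(150,345),S(243,482),1.5);mF=edge(im,S(243,482),S(495,380),1.5)
bL=edge(im,S(165,330),S(255,452),1.5);bF=edge(im,S(255,452),S(474,373),1.5)
for n,l in(("mL",mL),("mF",mF),("bL",bL),("bF",bF)):
    d=onz("side",l[0]+l[1]*10,0)-onz("side",l[0]-l[1]*10,0);print(n,np.degrees(np.arctan2(d[1],d[0])).round(2),l[2].round(2))
mc=onz("side",inter(mL,mF),0);bc=onz("side",inter(bL,bF),0);print(mc,bc,bc-mc)
E
```

```text
mat corner [0.5388 0.0768 0.    ] -92.84 -2.72 bin rim corner [0.5171 0.094  0.07  ] -92.47 -2.21 [0.15, 0.22, 0.17, 0.15]
bin corner from mat corner in mat axes (want -20, +20 mm): -22.482819572052684 16.118513500950808
mL -93.25 0.06
mF -0.27 0.0
bL -92.32 0.0
bF -2.53 0.09
[0.3243156  0.08585607 0.        ] [ 3.44470749e-01  1.09496829e-01 -1.11022302e-16] [ 2.01551470e-02  2.36407569e-02 -1.11022302e-16]
```

The three estimates of the bin's centre (TCP, top view, side view) average to within about 1 mm of the mat's centre, and the yaw is within about 0.4°. I'll release and rise.

Emit:
{"fn": "move_arm", "kwargs": {
  "moves": "0.5 0 0 0 0; 0 0 0 0 0; -0.5 0 0 0 0; -1 0 0 0 0; -1 0 0 0 0; -1 0 -1 0 0; -1 0 -3 0 0; -1 0 -6 0 0"
}}

```text
time: 29.25
ee_pos: [0.4373, 0.279, 0.1862]
eef_rot: [-1.572, 0.039, -0.035]
force: [-0.2, 1.2, 0.4]
width: 0.0851
```

Emit:
{"fn": "move_arm", "kwargs": {
  "moves": "-1 0 -3 0 0; -1 0 -6 0 0; -1 0 -8 2 0; -1 0 -8 6 0; -1 0 -8 10 0; -1 0 -8 14 0; -1 0 -8 17 0; -1 0 -8 18 0"
}}

```text
time: 30.05
ee_pos: [0.4462, 0.4619, 0.266]
eef_rot: [-1.57, 0.035, -0.035]
force: [1.0, 0.2, 0.4]
width: 0.0856
```

Run:
```python
from m import *
print(env.state()["ee_pos"])
cv2.imwrite("pics/a17.png",env.get_image("side")[:,:,::-1]);cv2.imwrite("pics/b17.png",env.get_image("top")[:,:,::-1])
crop("pics/a17.png","pics/a17c.png",130,125,280,245,5,.5)
crop("pics/b17.png","pics/b17c.png",115,140,285,290,4.5,.5)
cv2.imwrite("pics/b17g.png",(255*(cv2.imread("pics/b17.png")/255.)**.5).astype('uint8'))
rep("pics/b17.png")
```

```text
[0.44617775 0.46189679 0.26596077]
mat corner [0.5388 0.0771 0.    ] -92.84 -2.63 bin rim corner [0.5167 0.0941 0.07  ] -92.56 -2.37 [0.15, 0.2, 0.21, 0.17]
bin corner from mat corner in mat axes (want -20, +20 mm): -22.873883079455926 15.874301593787537
```

View pics/a17c.png

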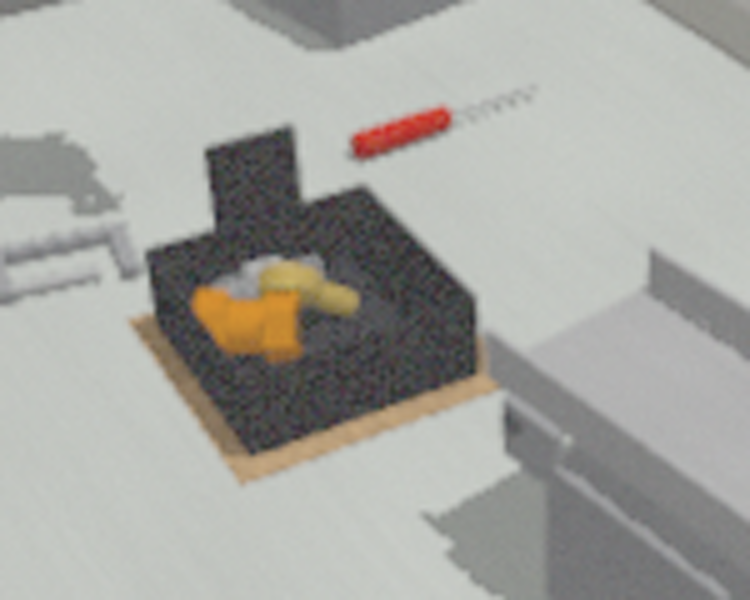

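View pics/b17c.png

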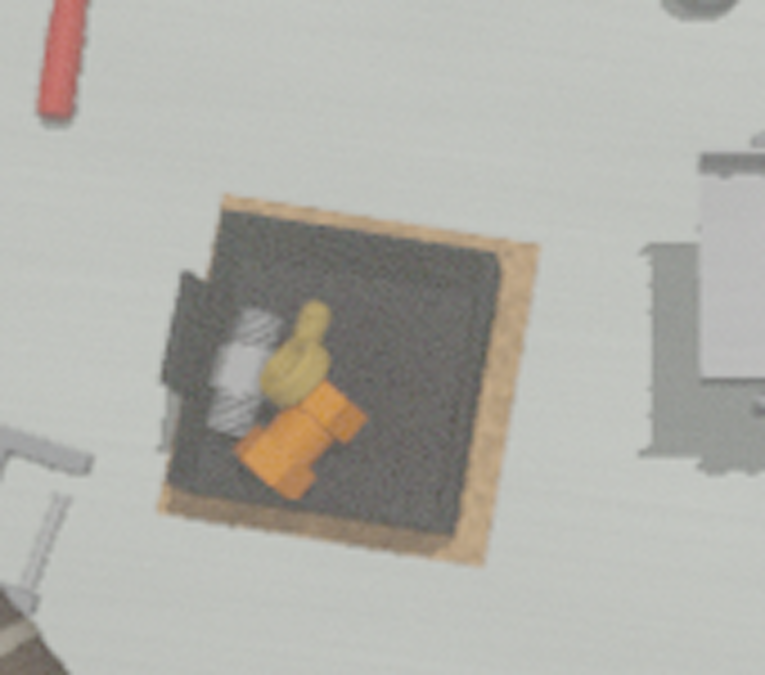

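View pics/b17g.png

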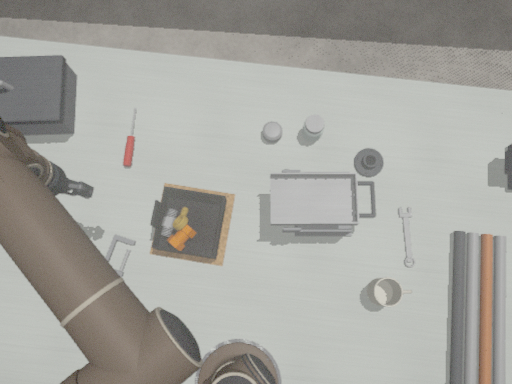

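Run:
```python
from m import *
T=lambda x,y:np.array([x/4.5+115-.39,y/4.5+140-.39]);S=lambda x,y:np.array([x/5+130-.4,y/5+125-.4])
im=cv2.imread("pics/b17.png")
bU=edge(im,T(222,211),T(500,252),1.3);bR=edge(im,T(500,252),T(456,535),1.8,trim=.12);bL1=edge(im,T(221,215),T(208,280),1.5)
UL=onz("top",inter(bU,bL1),.07);UR=onz("top",inter(bU,bR),.07);print("UL",UL,"UR",UR,np.linalg.norm(UL-UR))
print("tri UR",tri(inter(bU,bR),S(475,299)),"tri UL",tri(inter(bU,bL1),S(362,187)))
for n,p in(("LL rim",(149,254)),("UL",(362,187)),("UR",(475,299))): print(n,onz("side",S(*p),.07).round(4))
for p in((255,453),(475,374)): print("base",onz("side",S(*p),0).round(4))
for p in((243,483),(496,383)): print("matc",onz("side",S(*p),0).round(4))
for p in ((208,148),(293,125)): print("tab",onz("side",S(*p),.14).round(4))
# mat visible strip width at -y side in top image, parallax-corrected with base: expected strip of rim projection if centred
ex=np.array([.9989,-.0471,0]);ey=np.array([.0471,.9989,0]);c=np.array([.4341,.1922,0])
print("expected px top rim UR",(proj("top",c+.09*ex-.09*ey+[0,0,.07])-[115,140]+.39)*4.5,"UL",(proj("top",c+.09*ex+.09*ey+[0,0,.07])-[115,140]+.39)*4.5)
print("expected px side base",(proj("side",c-.09*ex-.09*ey)-[130,125]+.4)*5,(proj("side",c+.09*ex-.09*ey)-[130,125]+.4)*5)
print("expected px side matcorners",(proj("side",c-.11*ex-.11*ey)-[130,125]+.4)*5,(proj("side",c+.11*ex-.11*ey)-[130,125]+.4)*5)
print("expected side rim UR",(proj("side",c+.09*ex-.09*ey+[0,0,.07])-[130,125]+.4)*5)
```

```text
UL [0.52504749 0.28013409 0.07      ] UR [0.51673844 0.09405151 0.07      ] 0.18626799753467946
tri UR (array([0.51586927, 0.09362328, 0.0746084 ]), np.float64(6.521015317542515e-05)) tri UL (array([0.52688613, 0.28064719, 0.06601179]), np.float64(0.0022172142992215836))
LL rim [0.3516 0.2791 0.07  ]
UL [0.5251 0.2746 0.07  ]
UR [0.5192 0.0992 0.07  ]
base [0.3467 0.1121 0.    ]
base [0.5193 0.1029 0.    ]
matc [0.3261 0.0884 0.    ]
matc [0.5264 0.0853 0.    ]
tab [0.408  0.2812 0.14  ]
tab [0.474  0.2773 0.14  ]
expected px top rim UR [499.48074694 247.87257254] UL [224.8958904  204.11271393]
expected px side base [249.7125647  460.96942559] [479.03202721 377.13744238]
expected px side matcorners [233.95879856 487.67798756] [516.39101824 382.83233893]
expected side rim UR [476.5075826  299.48994909]
```

The bin's centre, from its rim corners in both views, is about (0.432, 0.191), against the mat's centre at (0.434, 0.192). The yaw agrees to within 0.4°. The overview shows the tray level and empty at (313,200), the fittings in the bin around (180,225), and the bystanders in place. I'll run one check on the bystanders and then hand in.

Run:
```python
from h import *
a=cv2.imread("pics/top0.png").astype(int);b=cv2.imread("pics/b17.png").astype(int);d=abs(a-b).max(2)
for n,(x0,y0,x1,y1) in dict(cap=(258,118,288,145),jar=(298,110,330,145),flange=(350,145,388,180),wrench=(395,203,418,270),mug=(368,272,414,312),driver=(120,105,140,170),tray=(270,172,380,236),clamp=(102,233,138,262)).items():
    print(n,np.mean(d[y0:y1,x0:x1]>30).round(3))
print(env.finish_job(),env.state()["time"])
```

```text
cap 0.0
jar 0.0
flange 0.0
wrench 0.0
mug 0.0
driver 0.0
tray 0.192
clamp 0.031
the job is handed in; nothing more can be done
the job is handed in; nothing more can be done
```

The job is done and handed in at about 30 s of the 69 s allowed; no verdict was reported.

- **Bin against the stand:** I slid the bin to the stand by its tab and stopped at a contact of about 15 N. It sat flush and square against the front plate.
- **Pouring:** I lifted the handle along its arc to about 1.0 rad. All three fittings slid into the bin, and the gripper never touched them.
- **Lowering:** I kept hold of the handle all the way down. An image difference showed the tray back exactly where it started.
- **Bin on the mat:** I slid the loaded bin on to the mat and released it with the arm clear.

**Last checks:**
- **Contents:** all three fittings are in the bin, and the tray is level and empty.
- **Position on the mat:** the bin's centre is about 2–3 mm from the mat's centre and its yaw within about 0.4°. The separate estimates disagreed by up to about 5 mm: one rim corner gave 4 mm off one way, and one base corner 3–5 mm the other way.
- **Forces:** the highest wrist force I saw reported was about 20 N.
- **Bystanders:** cap, jar, flange, wrench, mug and screwdriver showed no change between the first and last pictures. The tray region differs in 19% of its pixels, since the fittings left it. The clamp region differs in 3%; the arm stood near there in both pictures and I never went near the clamp, so I take that for the arm and its shadow, though I did not check it separately.

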